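# Pack the sanding blocks into the drawer, feel that nothing stands proud, shut it

### The arm

A 7-joint arm with a two-finger parallel gripper is mounted at the origin on the work surface. World frame = base frame: x ahead of the robot, y to its left, z up, the work surface at z = 0. Lengths are in m, angles in rad, forces in N, time in s.
With the tool pointing down it reaches from about 0.4 to 0.85 m from the base axis. Payload 4.5 kg.
Tool frame: the origin (TCP) lies midway between the tips of the shut fingers; the grasp point (between the pads) lies 19 mm behind it; x points along the fingers, y is the direction in which the jaws open and shut, and the axes are right-handed (so a half turn about x gives the same grasp; the last joint's range is limited). The gripper opens to 88 mm and grips with 3 to 60 N. Pads are 18 mm wide; open, the fingers measure 123 mm over their backs; the gripper's body (75 mm by 187 mm) begins 45 mm behind the grasp point.
Start: joints at [1.311, 0.689, -0.195, 1.565, 0.157, 0.902, -0.215], TCP at [0.181, -0.598, 0.214] pointing down, gripper open.
Joint ranges: [-3.01, 3.01], [-0.46, 2.08], [-1.47, 1.51], [0.13, 2.56], [-1, 4.14], [0.04, 2.09], [-2.66, 2.66]. Speed limits (rad/s): [2.57, 2.57, 3.14, 3.14, 3.14, 3.14, 3.14].

### API

Orientations are given as a unit quaternion [x, y, z, w].
In Python, from plant import r gives the robot as it stands.
- The arm moves only by the tool arm_command, never from a script. Its argument "plan" is a list of rows, each a list of 5 numbers: the finger opening in m, from 0 to 0.0881, then the shift along the tool's x, y, z in m, then the turn about the tool's x in rad. In form: [[grip, dx, dy, dz, roll], ...]. A call has 1 to 12 rows; each row shifts and turns the commanded pose from where the row before left it, along the tool's axes as they then stand; what a row does not reach is not made up. A row lasts 1/8 s, in which the tool goes at most 62.5 mm and 10.7 degrees, less where a joint would pass 70% of its speed; a pose out of reach is approached as far as the arm can. A call is refused whole if a number of a shift passes 0.0625 or a number of a turn 0.188, either way. A call with a gripper value outside its range is refused whole. The fingers move at their own pace and stop on an object; "force" is the grip in N (left out, the last holds). Time passes only in rows, so rows that do not move let the fingers close. It gives the time, the measured TCP pose, the force and the opening at its end, in the units of the state.
- r.get_state(): the state, without advancing time (a new reading comes with each control period).
- r.snapshot(name): name is "side" or "top" or "wrist"; returns (picture, depth): 384x512x3 uint8, red, green, blue; 384x512 float32, m along the optical axis (not along the pixel's ray), 0 where there is no reading.
- r.calibration(name): a dict with "fx", "fy", "cx", "cy" (pixels), "k1" (the pictures are not rectified: a ray, as slopes to the right and down, at radius r is drawn at 1 + k1 r^2 times it, then the intrinsics apply), "eye" and "orientation" of the camera in the world; the wrist camera has in their place "mount" (4x4, takes a point from camera to tool coordinates, whose origin is the TCP and whose axes are the tool frame's). Camera axes: x right, y down, z forward; pixel columns grow to the right and rows downward; lengths in m; the calibration is good to about 2 mm. A picture is of the moment at which its call begins: read the wrist's pose just before it. calibration takes no time and is no camera call.
- r.finish_job(): hands the job in, once; it reports no verdict.
The state is a dict: "clock": time; "q": joint angles; "qd": joint speeds; "joint_torque": joint torques, N m; "tool_pos": TCP position; "eef_rot": TCP orientation; "contact_force": force on the tool from outside, world axes, zero at the start; "moment": the same for the moment, N m; "opening": opening from 0.0 (shut) to 1.0 (fully open).
Only numpy, scipy, OpenCV 4.12 (cv2) and the standard library are available. Lean on these libraries where they do the work, as an engineer would, in place of code of your own. Each camera call takes 0.05 s, during which the arm holds its last target.

### The job

Set the two hand sanding blocks away in the open drawer of the tool case: lay them flat on top of the red and blue boxes in its two bays, one block to a bay, choosing the bays so that nothing stands above the drawer's rim; set them down, do not drop them. Then feel across the full width of the drawer with the fingertips, just over the rim, from side wall to side wall and back, to make sure that nothing sticks up. Last, push the drawer fully shut and let go, leaving the other things on the bench where they are.

Things in the scene. Friction and masses are not known exactly. Their poses are not given: they have to be found in the camera images.
- tall_block_center (a point): tall sanding block, 130 long (x) by 78 wide (y) by 60 mm high, 0.2-0.4 kg: black base with violet sole (14 mm together), on it a GREEN handle bar along x, 92 long and 32 mm wide (neck 26 mm wide from 14 to 27 mm up, full width from 27 to 60 mm up); its dust tube stays inside the base outline. Point: its centre, 30 mm above its underside; z up. Either way round will do
- low_block_center (a point): low sanding block, 130 long (x) by 78 wide (y) by 34 mm high, 0.12-0.25 kg: black base with violet sole (10 mm together, a 6 mm high steel clamp bar near each end), on it a YELLOW rib handle along x, 100 long, 30 wide, 24 mm high. Point: its centre, 17 mm above its underside; z up. Either way round will do
- thin_case_top (a point): centre of the top of the closed flat RED box, 140 x 84 x 12 mm, lying loose on the floor of one bay (which one varies). The tall block fits below the rim only on this one: it then ends 8 mm below the rim
- thick_case_top (a point): centre of the top of the closed flat BLUE box, 140 x 84 x 36 mm, lying loose on the floor of the other bay. The low block ends 10 mm below the rim on it; the tall block would stand 16 mm above the rim
- drawer_rim (a point): middle of the drawer's packing space, at rim height (98 mm above the bench). x: horizontal, from the drawer front towards the case (the way it shuts); y across; z up. The bays lie side by side, centres at y = +49 and -49 mm. The side walls, 6 mm thick, inner faces at y = +-95 mm, reach the rim. Front panel: inner face at x = -75 mm, 5 mm above the rim
- bay_a (a point): centre of the floor of the bay at drawer_rim's y = +49 mm: 150 mm long (x) by 92 mm wide (y), floor 80 mm below the rim (18 mm above the bench); axes as drawer_rim. The 6 mm divider between the bays and the one behind them stand 60 mm above the floor
- bay_b (a point): the same for the bay at y = -49 mm. Behind the two bays is a 52 mm long rack with a clipped-in scraper, wholly below the rim
- case_front (a point): middle of the front upper edge of the case's roof, 117 mm above the bench (roof 12 mm thick, underside 105 mm); axes as drawer_rim. Case 232 mm wide, 270 mm deep, fixed to the bench. With the drawer out this edge is 125 mm beyond drawer_rim in x
- drawer_front (a point): middle of the outer face of the drawer's front panel (224 mm wide, from 13 to 103 mm above the bench), 75 mm above the bench; axes as drawer_rim. A green pull lip, 100 mm wide, stands 28 mm out of the panel between 30 and 42 mm above the bench
- drawer (a joint): how far the drawer is out, in m: 0 = shut, 0.20 = fully out against its stop (as at the start). It slides with about 4 N of friction and stays where it is left
- paint_tin_center (a point): closed paint tin, 100 mm across, 122 mm high, dark band: bystander. Point: half-way up
- brush_pail_center (a point): red pail, 152 mm across, 130 mm high, three brushes standing in it to about 190 mm: bystander. Point: on its axis, 65 mm up
- filling_knife_center (a point): filling knife lying flat, 213 mm long along x, black handle, 18 mm thick: bystander. Point: 9 mm up, near its middle

How it is judged:
On the way, in this order (a step that is already met when the one before it is completed fails the run):
1. both blocks lie flat in the bays, one to a bay, wholly below the rim, let go and at rest, before the feeling begins (x of tall_block_center in the frame of drawer_rim between -0.018 and 0.018 m and y of tall_block_center in the frame of drawer_rim between -0.065 and 0.065 m and z of tall_block_center in the frame of drawer_rim between -0.075 and -0.032 m and angle between each of tall_block_center, low_block_center's own z axis and vertical below 0.08 rad and x of low_block_center in the frame of drawer_rim between -0.018 and 0.018 m and y of low_block_center in the frame of drawer_rim between -0.065 and 0.065 m and z of low_block_center in the frame of drawer_rim between -0.075 and -0.019 m and horizontal distance between tall_block_center and low_block_center above 0.075 m and linear speed of each of tall_block, low_block below 0.03 m/s and contact force between the fingers and tall_block below 0.1 N and contact force between the fingers and low_block below 0.1 N and not (x of the grasp point in the frame of drawer_rim between -0.075 and 0.075 m and z of the grasp point in the frame of drawer_rim between 0 and 0.042 m and y of the grasp point in the frame of drawer_rim between 0.06 and 0.13 m)), for 0.2 s.
2. sweep: the fingertips are over the +y edge of the drawer, within about 20 mm above the rim, both blocks still packed (x of the grasp point in the frame of drawer_rim between -0.075 and 0.075 m and z of the grasp point in the frame of drawer_rim between 0 and 0.042 m and y of the grasp point in the frame of drawer_rim between 0.06 and 0.13 m and x of tall_block_center in the frame of drawer_rim between -0.018 and 0.018 m and y of tall_block_center in the frame of drawer_rim between -0.065 and 0.065 m and z of tall_block_center in the frame of drawer_rim between -0.075 and -0.032 m and angle between each of tall_block_center, low_block_center's own z axis and vertical below 0.08 rad and x of low_block_center in the frame of drawer_rim between -0.018 and 0.018 m and y of low_block_center in the frame of drawer_rim between -0.065 and 0.065 m and z of low_block_center in the frame of drawer_rim between -0.075 and -0.019 m and horizontal distance between tall_block_center and low_block_center above 0.075 m).
3. sweep goes on: over the middle, as low (x of the grasp point in the frame of drawer_rim between -0.075 and 0.075 m and z of the grasp point in the frame of drawer_rim between 0 and 0.042 m and y of the grasp point in the frame of drawer_rim between -0.03 and 0.03 m and x of tall_block_center in the frame of drawer_rim between -0.018 and 0.018 m and y of tall_block_center in the frame of drawer_rim between -0.065 and 0.065 m and z of tall_block_center in the frame of drawer_rim between -0.075 and -0.032 m and angle between each of tall_block_center, low_block_center's own z axis and vertical below 0.08 rad and x of low_block_center in the frame of drawer_rim between -0.018 and 0.018 m and y of low_block_center in the frame of drawer_rim between -0.065 and 0.065 m and z of low_block_center in the frame of drawer_rim between -0.075 and -0.019 m and horizontal distance between tall_block_center and low_block_center above 0.075 m).
4. sweep reaches the -y edge, as low (a sweep there and back passes, begun from either side) (x of the grasp point in the frame of drawer_rim between -0.075 and 0.075 m and z of the grasp point in the frame of drawer_rim between 0 and 0.042 m and y of the grasp point in the frame of drawer_rim between -0.13 and -0.06 m and x of tall_block_center in the frame of drawer_rim between -0.018 and 0.018 m and y of tall_block_center in the frame of drawer_rim between -0.065 and 0.065 m and z of tall_block_center in the frame of drawer_rim between -0.075 and -0.032 m and angle between each of tall_block_center, low_block_center's own z axis and vertical below 0.08 rad and x of low_block_center in the frame of drawer_rim between -0.018 and 0.018 m and y of low_block_center in the frame of drawer_rim between -0.065 and 0.065 m and z of low_block_center in the frame of drawer_rim between -0.075 and -0.019 m and horizontal distance between tall_block_center and low_block_center above 0.075 m).
At the end, for the whole second after the job is handed in: drawer within 6 mm of shut; both blocks at rest in it, one in each bay (within 18 mm of the bay's middle lengthwise), flat to 0.08 rad, their tops at least 2 mm below the rim (value of joint drawer below 0.006 m and x of tall_block_center in the frame of drawer_rim between -0.018 and 0.018 m and y of tall_block_center in the frame of drawer_rim between -0.065 and 0.065 m and z of tall_block_center in the frame of drawer_rim between -0.075 and -0.032 m and angle between each of tall_block_center, low_block_center's own z axis and vertical below 0.08 rad and x of low_block_center in the frame of drawer_rim between -0.018 and 0.018 m and y of low_block_center in the frame of drawer_rim between -0.065 and 0.065 m and z of low_block_center in the frame of drawer_rim between -0.075 and -0.019 m and horizontal distance between tall_block_center and low_block_center above 0.075 m and linear speed of each of tall_block, low_block below 0.03 m/s); the robot touches nothing.
It fails at once if a bystander (paint tin, brush pail, filling knife) moved more than 30 mm or tipped (distance of any of paint_tin_center, brush_pail_center, filling_knife_center from where it was at the start of the episode above 0.03 m or angle between any of paint_tin_center, brush_pail_center's own z axis and vertical above 0.25 rad or angle between filling_knife_center's own z axis and vertical above 0.35 rad).
It fails at once if a block dropped (falling free faster than 0.7 m/s, about 25 mm) ((linear speed of tall_block above 0.7 m/s and contact force between the fingers and tall_block below 0.05 N) or (linear speed of low_block above 0.7 m/s and contact force between the fingers and low_block below 0.05 N)).
It also fails if it takes over 72 s, if anything falls off the work surface, if the arm or the gripper's body presses on something with over 40 N, if the wrist force passes 120 N, or if a joint passes its speed limit or range.

## Working session

There is one attempt and no reset: what is moved stays moved. The work goes in short steps, Python scripts to look and compute and a tool call to move; the robot and the scene stay as the last step left them, time stands still between calls to the robot, and variables do not carry over. Pictures are saved under pics/ and viewed, and the job is handed in when it is done.

Besides the shell and the picture viewer there is one more tool, called after ">>>" as a command line: name --pt "numbers of a row" for each row, then --argument value for the rest. arm_command: Moves the arm, as the interface text tells. Its arguments: {"type":"object","properties":{"plan":{"type":"array","items":{"type":"array","items":{"type":"number"}}},"force":{"type":"number"}},"required":["plan"]}

```bash
ls; mkdir -p pics; python3 - <<'E'
from plant import r
import cv2,numpy as np
print(r.get_state())
for n in ("side","top","wrist"):
    print(n,r.calibration(n))
for n in ("side","top"):
    p,d=r.snapshot(n); cv2.imwrite(f"pics/{n}0.png",p[:,:,::-1]); np.savez(f"pics/{n}0.npz",p=p,d=d)
E
```

```text
pics
{'clock': 0.0, 'q': array([ 1.31081048,  0.69001306, -0.19452032,  1.56633462,  0.15730409,
        0.90249371, -0.21514305]), 'qd': array([ 0.00073894, -0.00011214,  0.00082336, -0.00024534,  0.00098474,
       -0.00019711, -0.00010195]), 'joint_torque': array([ 1.46050243e-04, -5.27560544e+01, -1.26733873e+00, -1.53427362e+01,
       -5.27966267e-02,  6.55283875e-03,  1.62477259e-04]), 'tool_pos': array([ 0.18074203, -0.59758739,  0.2126946 ]), 'eef_rot': array([-0.69934765, -0.10415329,  0.69963018, -0.10287163]), 'contact_force': array([ 0.67485746, -0.71422746, -0.39444903]), 'moment': array([-0.02580891, -0.00392299,  0.01282442]), 'opening': 1.0017742187335588}
side {'fx': 349.80969816082995, 'fy': 349.80969816082995, 'cx': 256.9933017416055, 'cy': 186.6603546522681, 'k1': 0.004591341591233782, 'eye': array([ 0.41373594, -0.91427206,  0.70665308]), 'orientation': array([ 0.86459803, -0.07499474,  0.05229153, -0.49407654])}
top {'fx': 499.63898287422813, 'fy': 499.63898287422813, 'cx': 248.87353865237964, 'cy': 193.34011474815892, 'k1': -0.22511722281198698, 'eye': array([0.43657378, 0.09099338, 1.74157267]), 'orientation': array([-0.69799401,  0.71414664, -0.03138822,  0.04258785])}
wrist {'fx': 290.5381000483123, 'fy': 290.5381000483123, 'cx': 258.5624021516354, 'cy': 194.88146942605226, 'k1': -0.05837158268003055, 'mount': array([[ 6.11028637e-04, -3.00676503e-01,  9.53725992e-01,
        -1.71451509e-01],
       [ 9.99999551e-01, -5.07382145e-04, -8.00634835e-04,
        -8.29525160e-04],
       [ 7.24635622e-04,  9.53726053e-01,  3.00676058e-01,
        -7.82164447e-02],
       [ 0.00000000e+00,  0.00000000e+00,  0.00000000e+00,
         1.00000000e+00]])}
```

View pics/side0.png

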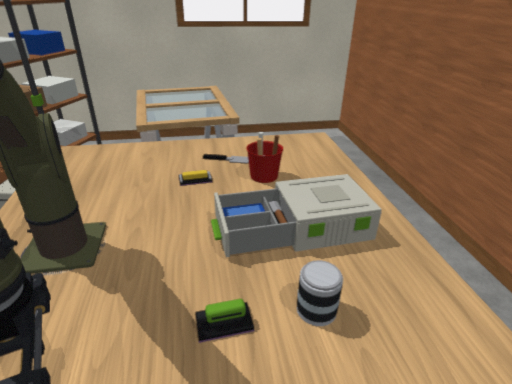

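View pics/top0.png

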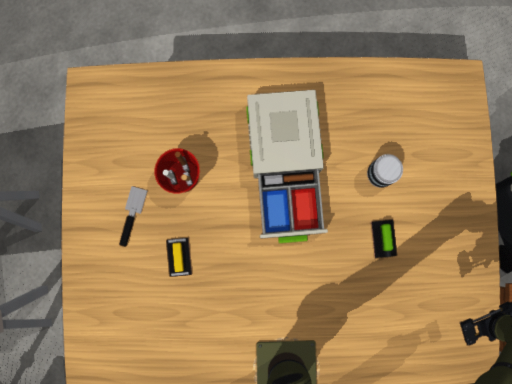

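```bash
cat > h.py <<'E'
import cv2,numpy as np
from scipy.spatial.transform import Rotation as R
def rays(cal,uv):
    K=np.array([[cal['fx'],0,cal['cx']],[0,cal['fy'],cal['cy']],[0,0,1]])
    u=cv2.undistortPoints(np.float64(uv).reshape(-1,1,2),K,np.array([cal['k1'],0,0,0]))[:,0]
    return np.c_[u,np.ones(len(u))]
def campose(cal,st=None):
    if 'eye' in cal: return R.from_quat(cal['orientation']).as_matrix(),np.array(cal['eye'])
    T=np.eye(4);T[:3,:3]=R.from_quat(st['eef_rot']).as_matrix();T[:3,3]=st['tool_pos']
    M=T@cal['mount'];return M[:3,:3],M[:3,3]
def onplane(cal,uv,z,st=None):
    Rm,e=campose(cal,st);d=rays(cal,uv)@Rm.T
    return e+d*((z-e[2])/d[:,2])[:,None]
def depthpts(cal,uv,dep,st=None):
    Rm,e=campose(cal,st);return e+(rays(cal,uv)*np.asarray(dep)[:,None])@Rm.T
def cmask(p,name):
    h=cv2.cvtColor(p,cv2.COLOR_RGB2HSV);H,S,V=[h[:,:,i].astype(int) for i in range(3)]
    b=(S>120)&(V>60)
    return {'green':(H>35)&(H<75)&b,'yellow':(H>22)&(H<34)&(S>180)&(V>120),'red':((H<6)|(H>174))&(S>170)&(V>60),'blue':(H>100)&(H<125)&b,
     'dark':(V<55)}[name]
def blobs(m,mn=30):
    n,l,s,c=cv2.connectedComponentsWithStats(m.astype(np.uint8))
    return [(l==i,s[i],c[i]) for i in range(1,n) if s[i,4]>=mn]
def rect(cal,m,z,st=None):
    c=max(cv2.findContours(m.astype(np.uint8),cv2.RETR_EXTERNAL,cv2.CHAIN_APPROX_NONE)[0],key=len)[:,0]
    P=onplane(cal,c,z,st)
    (cx,cy),(w,h),a=cv2.minAreaRect(P[:,:2].astype(np.float32)*1000)
    if w<h:w,h,a=h,w,a+90
    a=(a+90)%180-90
    return np.round([cx,cy,w,h,a],1)
E
python3 - <<'E'
from plant import r
from h import *
cal=r.calibration('top');f=np.load('pics/top0.npz');p,d=f['p'],f['d']
for n,z in (('green',.06),('yellow',.034),('red',.03),('blue',.054)):
    for m,s,c in blobs(cmask(p,n)):
        ys,xs=np.nonzero(m);P=depthpts(cal,np.c_[xs,ys],d[m])
        print(n,s,c.round(),rect(cal,m,z),'zmed',np.median(P[:,2]).round(4),P.mean(0).round(3))
big=cv2.resize(p[80:250,230:340],None,fx=5,fy=5,interpolation=cv2.INTER_NEAREST)[:,:,::-1]
cv2.imwrite('pics/crop1.png',cv2.resize(p[150:245,235:345],None,fx=6,fy=6,interpolation=cv2.INTER_CUBIC)[:,:,::-1])
E
```

```text
green [381 224  12  27 261] [387. 237.] [ 452.9 -350.6   90.7   34.8    3.4] zmed 0.0592 [ 0.452 -0.35   0.064]
green [279 235  28   8 171] [292. 239.] [457.3 -27.6  92.5  20.6 -87.1] zmed 0.0421 [ 0.457 -0.027  0.062]
yellow [173 243  10  29 241] [177. 257.] [402.9 366.3  97.9  29.1   3.9] zmed 0.0348 [0.402 0.366 0.035]
red [ 155  148   45   45 1184] [176. 170.] [703.4 366.7 155.6 155.3   7.5] zmed 0.0622 [0.697 0.362 0.067]
red [292 188  26  42 926] [304. 208.] [560.1 -73.8 137.6  80.3   3.1] zmed 0.031 [ 0.56  -0.073  0.036]
blue [ 263  190   27   42 1013] [276. 211.] [553.7  25.6 140.   83.5   3.3] zmed 0.0553 [0.553 0.026 0.066]
```

View pics/crop1.png

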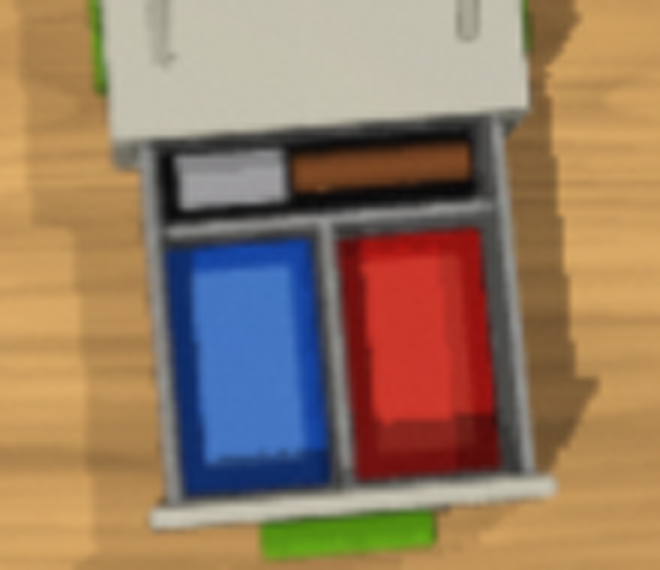

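```bash
python3 - <<'E'
from plant import r
from h import *
cal=r.calibration('top')
def w(x,y,z): return onplane(cal,[[235+(x+.5)/6-.5,150+(y+.5)/6-.5]],z)[0]
roofL,roofR=w(112,138,.117),w(527,107,.117)
fL,fR=w(153,527,.103),w(554,493,.103)
wl1,wl2=w(150,160,.098),w(174,500,.098)
wr1,wr2=w(499,140,.098),w(530,470,.098)
u=lambda a,b:((a+b)/2*1000).round(1)
print('roof',u(roofL,roofR),np.linalg.norm(roofL-roofR)); print('front',u(fL,fR),np.linalg.norm(fL-fR))
for a,b in((roofR,roofL),(fR,fL)): print('yaw',np.degrees(np.arctan2(-(b-a)[0],(b-a)[1])))
for a,b in((wl2,wl1),(wr2,wr1)): print('yaw wall',np.degrees(np.arctan2((b-a)[1],(b-a)[0])),a.round(4),b.round(4))
f=np.load('pics/top0.npz');p,d=f['p'],f['d']
# low-texture grey mask points by height
g=(np.ptp(p.astype(int),axis=2)<40);ys,xs=np.nonzero(g&(d>0));P=depthpts(cal,np.c_[xs,ys],d[ys,xs])
s=(P[:,2]>.108)&(P[:,2]<.125)&(P[:,0]>.6)&(abs(P[:,1])<.2)
print('roof rect',cv2.minAreaRect((P[s,:2]*1000).astype(np.float32)),s.sum())
# blocks black base
for nm,z,c in(('tall',.014,(387,237)),('low',.010,(177,257))):
    m=np.zeros(p.shape[:2],bool);m[c[1]-25:c[1]+26,c[0]-20:c[0]+21]=1
    h=cv2.cvtColor(p,cv2.COLOR_RGB2HSV)
    m&=~((h[:,:,0]>8)&(h[:,:,0]<22)&(h[:,:,2]>100))
    b=max(blobs(m),key=lambda t:t[1][4]);print(nm,b[1],rect(cal,b[0],z))
E
```

```text
roof [681.7 -15.3 117. ] 0.2288130647469317
front [469.6 -28.5 103. ] 0.22046914530650263
yaw 2.9988612885718653
yaw 3.360062945296167
yaw wall 2.6274682381369376 [0.4777 0.0697 0.098 ] [0.6657 0.0784 0.098 ]
yaw wall 3.3241602670945034 [ 0.4892 -0.1263  0.098 ] [ 0.6725 -0.1157  0.098 ]
roof rect ((791.1890258789062, -9.262130737304688), (322.2870788574219, 235.2499542236328), 1.998425006866455) 5217
tall [371 219  27  42 860] [ 445.7 -351.9  140.7   81.8    5.1]
low [166 238  26  38 824] [404.1 365.3 130.4  79.3   4.8]
```

```bash
cat >> h.py <<'E'
def to(st,pos,yaw_deg):
    """tool-frame shift & roll to reach world TCP pos with jaw (tool y) axis at yaw_deg+-90 to world x (mod 180)"""
    M=R.from_quat(st['eef_rot']).as_matrix()
    s=M.T@(np.array(pos)-st['tool_pos'])
    y=M[:,1]; cur=np.degrees(np.arctan2(y[1],y[0])); 
    dyaw=(yaw_deg+90-cur+90)%180-90
    roll=np.radians(dyaw)*np.sign(M[2,0])
    return s.round(4),round(float(roll),4),cur.round(2),M[:,0].round(3)
E
python3 - <<'E'
from plant import r
from h import *
st=r.get_state();M=R.from_quat(st['eef_rot']).as_matrix();print(M.round(3))
print(to(st,[.452,-.351,.20],4))
E
```

```text
[[-0.001  0.29  -0.957]
 [ 0.001 -0.957 -0.29 ]
 [-1.    -0.002  0.   ]]
(array([ 0.013 , -0.1575, -0.3311]), 0.2241, np.float64(-73.16), array([-0.001,  0.001, -1.   ]))
```

>>> arm_command --pt "0.088 -0.005 -0.02 -0.0415 0.028" --pt "0.088 -0.005 -0.02 -0.0415 0.028" --pt "0.088 -0.005 -0.02 -0.0415 0.028" --pt "0.088 -0.005 -0.02 -0.0415 0.028" --pt "0.088 -0.005 -0.02 -0.0415 0.028" --pt "0.088 -0.005 -0.02 -0.0415 0.028" --pt "0.088 0 -0.02 -0.0415 0.028" --pt "0.088 0 -0.02 -0.0415 0.028" --pt "0.088 0 0 0 0" --pt "0.088 0 0 0 0"

```text
clock: 1.35
tool_pos: [0.474, -0.3775, 0.2431]
eef_rot: [-0.706, -0.025, 0.707, -0.025]
contact_force: [-0.4, 0.3, 1.3]
opening: 0.996
```

```bash
cat > look.py <<'E'
import sys
from plant import r
from h import *
st=r.get_state();p,d=r.snapshot('wrist');cal=r.calibration('wrist')
cv2.imwrite(f'pics/{sys.argv[1]}.png',p[:,:,::-1]);np.savez(f'pics/{sys.argv[1]}.npz',p=p,d=d,q=st['eef_rot'],t=st['tool_pos'])
print('t',round(st['clock'],2),st['tool_pos'].round(4),st['contact_force'].round(1))
for a in sys.argv[2:]:
    n,z=a.split(':')
    for m,s,c in blobs(cmask(p,n),300):
        P=depthpts(cal,np.argwhere(m)[:,::-1],d[m],st)
        print(n,s,c.round(),rect(cal,m,float(z),st),'z pct',np.percentile(P[:,2],[5,50,95]).round(4))
E
python3 look.py w1 green:.06
```

```text
t 1.35 [ 0.474  -0.3775  0.2431] [-0.4  0.3  1.3]
green [ 227  145   25   72 1683] [239. 180.] [ 455.5 -353.    92.6   30.2    3.5] z pct [0.0539 0.0595 0.0612]
```

View pics/w1.png

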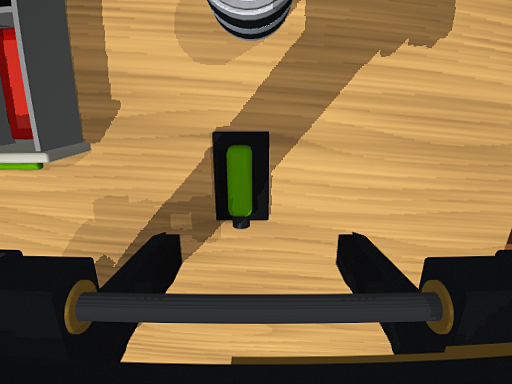

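```bash
python3 - <<'E'
from plant import r
from h import *
f=np.load('pics/w1.npz');p,d=f['p'],f['d'];st=dict(eef_rot=f['q'],tool_pos=f['t']);cal=r.calibration('wrist')
for (x,y) in((213,132),(269,132),(269,219),(216,220)): print(onplane(cal,[[x,y]],.014,st).round(4))
st=r.get_state();print(to(st,[.4545,-.3525,.13],3.5))
E
```

```text
[[ 0.5104 -0.3118  0.014 ]]
[[ 0.5156 -0.3877  0.014 ]]
[[ 0.3889 -0.3978  0.014 ]]
[[ 0.3818 -0.3192  0.014 ]]
(array([ 0.1132, -0.0269,  0.0169]), 0.007, np.float64(-86.1), array([-0.002, -0.   , -1.   ]))
```

```bash
python3 - <<'E'
from plant import r
from h import *
st=r.get_state();print(to(st,[.452,-.3528,.03],3.7))
E
```

```text
(array([ 0.2132, -0.0268,  0.0193]), 0.0035, np.float64(-86.1), array([-0.002, -0.   , -1.   ]))
```

>>> arm_command --pt "0.088 0.02 -0.009 0.0065 0.003" --pt "0.088 0.03 -0.009 0.0065 0" --pt "0.088 0.04 -0.009 0.0065 0" --pt "0.088 0.04 0 0 0" --pt "0.088 0.03 0 0 0" --pt "0.088 0.02 0 0 0" --pt "0.088 0.018 0 0 0" --pt "0.088 0.01 0 0 0" --pt "0.088 0 0 0 0" --pt "0.088 0 0 0 0"

```text
clock: 2.65
tool_pos: [0.4541, -0.3519, 0.0362]
eef_rot: [0.707, 0.023, -0.706, 0.024]
contact_force: [-0.8, -0.2, 0.1]
opening: 0.996
```

```bash
python3 - <<'E'
from plant import r
from h import *
st=r.get_state();print(to(st,[.452,-.3528,.03],3.7))
E
python3 look.py w2 green:.06
```

```text
(array([0.0062, 0.0007, 0.0021]), 0.0021, np.float64(-86.18), array([ 0.001, -0.001, -1.   ]))
t 2.65 [ 0.4541 -0.3519  0.0362] [-0.8 -0.2  0.1]
green [ 233  161   58  134 7093] [262. 228.] [ 463.4 -352.1   80.8   30.4    4. ] z pct [0.0528 0.0596 0.061 ]
```

View pics/w2.png

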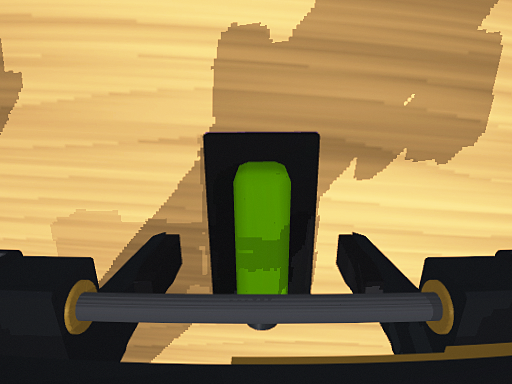

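>>> arm_command --pt "0.088 0.006 0.0005 0.002 0" --pt "0.088 0 0 0 0" --pt "0.025 0 0 0 0" --pt "0.025 0 0 0 0" --pt "0.025 0 0 0 0" --pt "0.025 0 0 0 0" --pt "0.025 0 0 0 0" --pt "0.025 0 0 0 0" --pt "0.025 -0.01 0 0 0" --pt "0.025 -0.02 0 0 0" --pt "0.025 -0.03 0 0 0" --pt "0.025 0 0 0 0" --force 30

```text
clock: 4.2
tool_pos: [0.453, -0.3531, 0.0916]
eef_rot: [0.708, 0.023, -0.705, 0.024]
contact_force: [0.5, -1.0, -2.3]
opening: 0.356
```

```bash
python3 look.py w3 green:.12
```

```text
t 4.2 [ 0.453  -0.3531  0.0916] [ 0.5 -1.  -2.3]
green [ 229  160   60  134 7479] [258. 226.] [ 464.8 -351.1   78.1   30.8    3.9] z pct [0.1149 0.1217 0.1231]
```

View pics/w3.png

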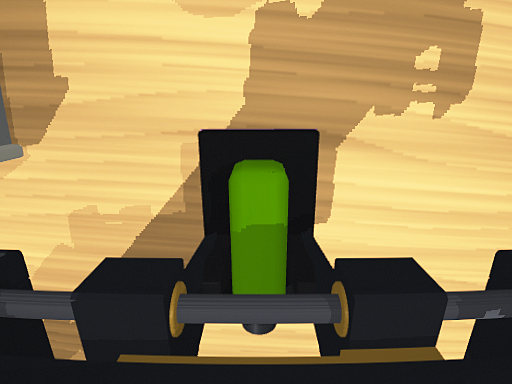

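```bash
python3 - <<'E'
from plant import r
from h import *
f=np.load('pics/w3.npz');st=dict(eef_rot=f['q'],tool_pos=f['t']);cal=r.calibration('wrist')
a=onplane(cal,[[200,130],[319,130]],.0757,st);print(a.round(4),a.mean(0)-f['t'])
rim=np.array([.5567,-.0235]);y=np.radians(3.1);D=np.array([[np.cos(y),-np.sin(y)],[np.sin(y),np.cos(y)]])
print('bay a',rim+D@[0,.049],'bay b',rim+D@[0,-.049])
st=r.get_state();print(to(st,[.563,-.0724,.19],3.1))
E
```

```text
[[ 0.5125 -0.3108  0.0757]
 [ 0.5175 -0.3863  0.0757]] [ 0.06199842  0.00448174 -0.0158906 ]
bay a [0.55405014 0.0254283 ] bay b [ 0.55934986 -0.0724283 ]
(array([-0.0998, -0.2718, -0.1295]), 0.0127, np.float64(-86.17), array([ 0.001, -0.001, -1.   ]))
```

>>> arm_command --pt "0.025 -0.03 0 0 0" --pt "0.025 -0.04 0 0 0" --pt "0.025 -0.03 -0.025 -0.013 0.012" --pt "0.025 0 -0.04 -0.019 0" --pt "0.025 0 -0.045 -0.021 0" --pt "0.025 0 -0.045 -0.021 0" --pt "0.025 0 -0.045 -0.021 0" --pt "0.025 0 -0.04 -0.019 0" --pt "0.025 0 -0.02 -0.01 0" --pt "0.025 0 -0.012 -0.005 0" --pt "0.025 0 0 0 0" --pt "0.025 0 0 0 0"

```text
clock: 5.75
tool_pos: [0.5645, -0.0752, 0.1891]
eef_rot: [-0.706, -0.018, 0.707, -0.019]
contact_force: [-0.1, 0.5, -2.6]
opening: 0.352
```

```bash
python3 look.py w4 red:.03; python3 - <<'E'
from plant import r
from h import *
st=r.get_state();print(to(st,[.5625,-.0724,.06],3.1),st['opening'])
p,d=r.snapshot('top');cv2.imwrite('pics/t4.png',cv2.resize(p[130:255,220:350],None,fx=5,fy=5,interpolation=cv2.INTER_CUBIC)[:,:,::-1])
E
```

```text
t 5.75 [ 0.5645 -0.0752  0.1891] [-0.1  0.5 -2.6]
red [220 116  75  13 938] [257. 122.] [622.5 -69.5  82.5  13.1 -87. ] z pct [0.0278 0.0302 0.0315]
(array([ 0.1293, -0.0031,  0.0017]), -0.0018, np.float64(-87.0), array([-0.001, -0.001, -1.   ])) 0.35754798585754777
```

View pics/w4.png

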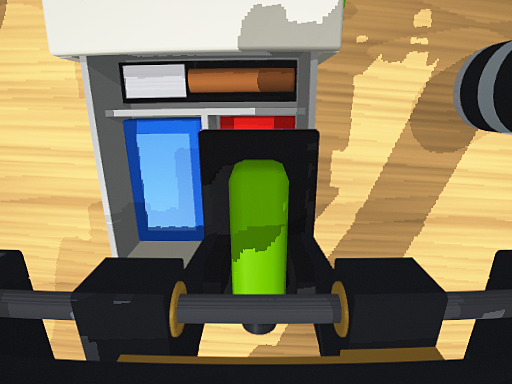

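View pics/t4.png

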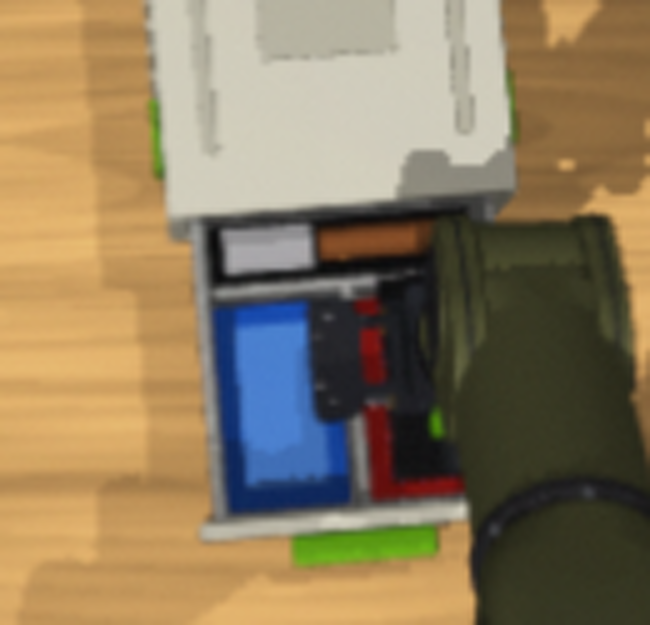

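```bash
python3 - <<'E'
import cv2
p=cv2.imread('pics/w4.png');cv2.imwrite('pics/w4c.png',cv2.resize(p[45:145,70:340],None,fx=2.9,fy=5,interpolation=cv2.INTER_NEAREST))
E
```

```text
(no output)
```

View pics/w4c.png

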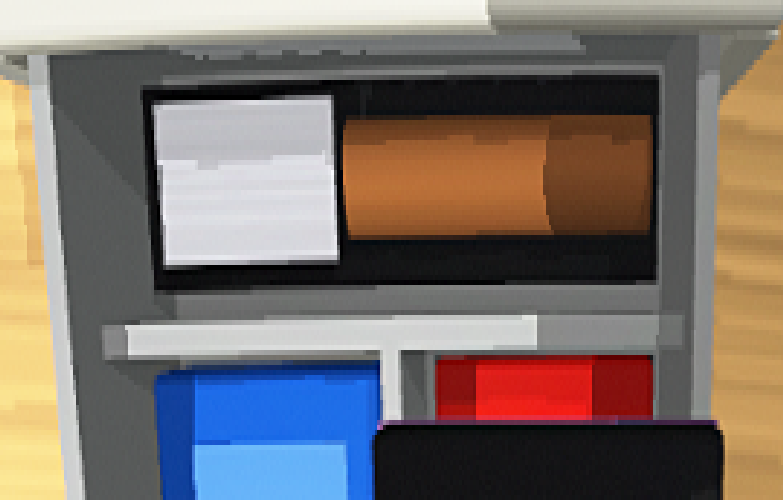

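```bash
python3 - <<'E'
from plant import r
from h import *
f=np.load('pics/w4.npz');st=dict(eef_rot=f['q'],tool_pos=f['t']);cal=r.calibration('wrist')
rim=np.array([.5567,-.0235]);y=np.radians(3.1);D=np.array([[np.cos(y),-np.sin(y)],[np.sin(y),np.cos(y)]])
q=lambda u,v,z:(D.T@(onplane(cal,[[u,v]],z,st)[0,:2]-rim)).round(4)
for n,a in dict(rw=(309,125,.098),lw=(93,143,.098),div_r=(207.9,125,.078),div_l=(202,125,.078),rear=(214.8,115.4,.078),rear2=(295,112.6,.078)).items(): print(n,q(*a))
print('tcp',D.T@(f['t'][:2]-rim))
E
```

```text
rw [ 0.0648 -0.0959]
lw [0.0502 0.1004]
div_r [ 0.0636 -0.003 ]
div_l [0.0636 0.0026]
rear [ 0.0724 -0.01  ]
rear2 [ 0.0748 -0.0855]
tcp [ 0.00494486 -0.05206395]
```

>>> arm_command --pt "0.025 0.01 -0.003 0.0017 -0.002" --pt "0.025 0.02 0 0 0" --pt "0.025 0.025 0 0 0" --pt "0.025 0.025 0 0 0" --pt "0.025 0.02 0 0 0" --pt "0.025 0.012 0 0 0" --pt "0.025 0.008 0 0 0" --pt "0.025 0.003 0 0 0" --pt "0.025 0 0 0 0" --pt "0.025 0 0 0 0"

```text
clock: 7.1
tool_pos: [0.5639, -0.0705, 0.067]
eef_rot: [0.707, 0.02, -0.706, 0.02]
contact_force: [0.5, -0.2, -3.3]
opening: 0.358
```

```bash
python3 look.py w5 green:.09; python3 - <<'E'
from plant import r
from h import *
st=r.get_state();print(to(st,[.5625,-.0724,.06],3.1),st['opening'],st['contact_force'])
E
```

```text
t 7.1 [ 0.5639 -0.0705  0.067 ] [ 0.5 -0.2 -3.3]
green [ 228  160   61  135 7570] [258. 227.] [572.9 -68.9  81.8  32.1   3.3] z pct [0.0901 0.0971 0.0985]
(array([0.007 , 0.0018, 0.0014]), 0.0026, np.float64(-86.75), array([ 0.001, -0.   , -1.   ])) 0.35379455736628085 [-1.10006445  0.47263615 -3.98374199]
```

View pics/w5.png

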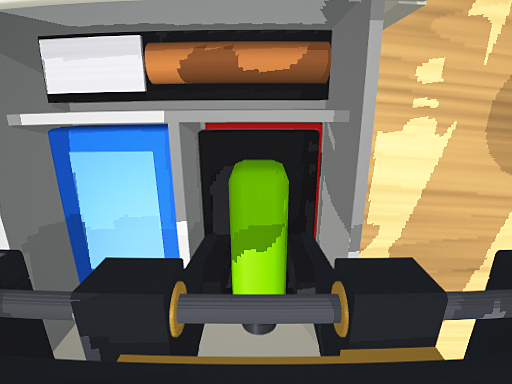

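>>> arm_command --pt "0.025 0.002 0.0018 0.0014 0.002" --pt "0.025 0.002 0 0 0" --pt "0.025 0.001 0 0 0" --pt "0.025 0.001 0 0 0" --pt "0.025 0 0 0 0" --pt "0.025 0 0 0 0"

```text
clock: 7.9
tool_pos: [0.5622, -0.0723, 0.0605]
eef_rot: [0.707, 0.019, -0.707, 0.019]
contact_force: [0.4, -1.0, -2.7]
opening: 0.355
```

>>> arm_command --pt "0.025 0.001 0 0 0" --pt "0.025 0 0 0 0" --pt "0.025 0 0 0 0"

```text
clock: 8.28
tool_pos: [0.5623, -0.0723, 0.0596]
eef_rot: [0.707, 0.019, -0.707, 0.019]
contact_force: [-0.6, 0.5, -2.0]
opening: 0.357
```

>>> arm_command --pt "0.025 0.001 0 0 0" --pt "0.025 0 0 0 0" --pt "0.025 0 0 0 0"

```text
clock: 8.65
tool_pos: [0.5623, -0.0724, 0.0595]
eef_rot: [0.707, 0.019, -0.707, 0.019]
contact_force: [-2.7, 0.6, 6.1]
opening: 0.354
```

>>> arm_command --pt "0.042 0 0 0 0" --pt "0.048 0 0 0 0" --pt "0.048 0 0 0 0" --pt "0.048 0 0 0 0" --pt "0.048 -0.01 0 0 0" --pt "0.048 -0.02 0 0 0" --pt "0.048 -0.03 0 0 0" --pt "0.048 -0.04 0 0 0" --pt "0.088 -0.04 0 0 0" --pt "0.088 0 0 0 0" --pt "0.088 0 0 0 0"

```text
clock: 10.02
tool_pos: [0.5616, -0.0723, 0.1985]
eef_rot: [-0.707, -0.019, 0.707, -0.019]
contact_force: [-0.6, 0.1, -0.1]
opening: 0.86
```

```bash
python3 look.py w6 green:.09; python3 - <<'E'
from plant import r
from h import *
st=r.get_state();print(to(st,[.403,.366,.25],4.5),st['opening'],st['contact_force'])
E
```

```text
t 10.03 [ 0.5616 -0.0723  0.1985] [-0.6  0.1 -0.1]
green [ 243  135   32   89 2724] [259. 179.] [565.7 -70.8  90.7  31.2   4. ] z pct [0.083  0.0895 0.0911]
(array([-0.0519, -0.4463,  0.1341]), -0.0236, np.float64(-86.85), array([-0.002,  0.   , -1.   ])) 0.9044344873148074 [ 0.04085932 -0.22068078  0.05255988]
```

View pics/w6.png

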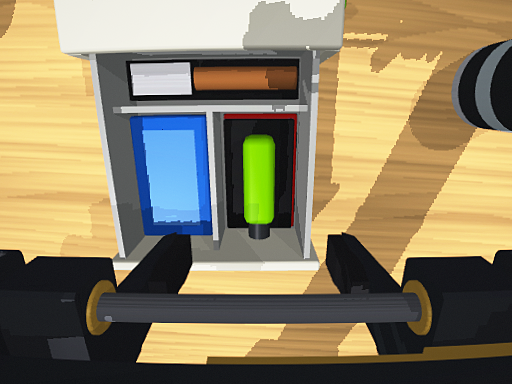

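>>> arm_command --pt "0.088 -0.02 -0.02 0.006 0" --pt "0.088 -0.02 -0.045 0.0135 -0.012" --pt "0.088 -0.012 -0.055 0.0165 -0.012" --pt "0.088 0 -0.055 0.0165 0" --pt "0.088 0 -0.055 0.0165 0" --pt "0.088 0 -0.055 0.0165 0" --pt "0.088 0 -0.055 0.0165 0" --pt "0.088 0 -0.045 0.014 0" --pt "0.088 0 -0.035 0.011 0" --pt "0.088 0 -0.026 0.008 0" --pt "0.088 0 0 0 0" --pt "0.088 0 0 0 0"

```text
clock: 11.58
tool_pos: [0.3949, 0.3607, 0.2497]
eef_rot: [-0.706, -0.027, 0.707, -0.028]
contact_force: [-0.6, 0.1, -0.3]
opening: 0.995
```

```bash
python3 look.py w7 yellow:.034; python3 - <<'E'
from plant import r
from h import *
st=r.get_state();print(to(st,[.403,.366,.012],4.5),st['opening'],st['contact_force'])
E
```

```text
t 11.57 [0.3949 0.3607 0.2497] [-0.6  0.1 -0.3]
yellow [ 244  120   22   73 1544] [255. 156.] [403.1 367.3  97.8  28.    4.8] z pct [0.0315 0.0339 0.0355]
(array([ 0.2379, -0.0054, -0.0084]), -0.0019, np.float64(-85.61), array([-0.001, -0.002, -1.   ])) 0.9967887799267426 [0.29805733 0.0532023  0.08987259]
```

View pics/w7.png

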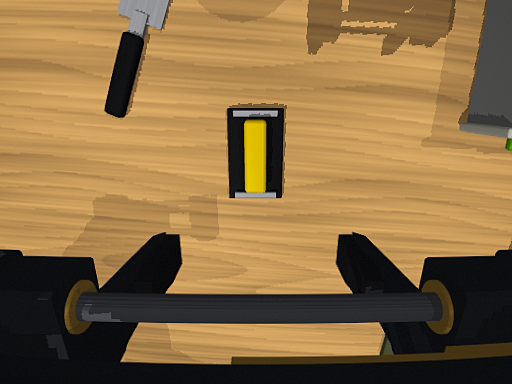

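>>> arm_command --pt "0.088 0.02 -0.0064 -0.0084 -0.002" --pt "0.088 0.035 0 0 0" --pt "0.088 0.045 0 0 0" --pt "0.088 0.045 0 0 0" --pt "0.088 0.035 0 0 0" --pt "0.088 0.025 0 0 0" --pt "0.088 0.015 0 0 0" --pt "0.088 0.009 0 0 0" --pt "0.088 0 0 0 0" --pt "0.088 0 0 0 0"

```text
clock: 12.88
tool_pos: [0.403, 0.3698, 0.0223]
eef_rot: [0.707, 0.029, -0.706, 0.028]
contact_force: [-0.3, -0.0, -0.1]
opening: 1.001
```

```bash
python3 look.py w8 yellow:.034; python3 - <<'E'
from plant import r
from h import *
st=r.get_state();print(to(st,[.403,.367,.014],4.6),st['opening'],st['contact_force'])
E
```

```text
t 12.88 [0.403  0.3698 0.0223] [-0.3 -0.  -0.1]
yellow [ 240  153   52  142 6739] [265. 222.] [409.1 367.5  91.9  28.9   4.4] z pct [0.0308 0.034  0.0351]
(array([0.0083, 0.0029, 0.0002]), 0.0005, np.float64(-85.37), array([ 0.001,  0.001, -1.   ])) 0.998904299867352 [0.51897042 0.1881025  0.34863154]
```

View pics/w8.png

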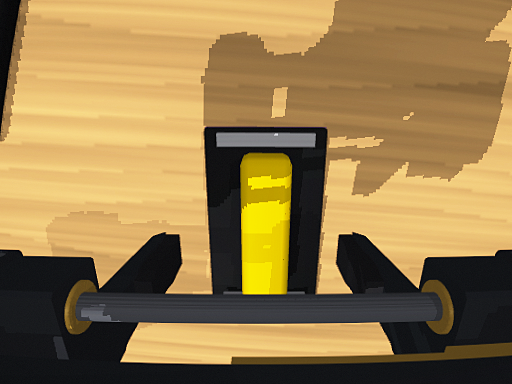

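>>> arm_command --pt "0.088 0.004 0.0025 0 0" --pt "0.088 0.004 0 0 0" --pt "0.088 0 0 0 0" --pt "0.023 0 0 0 0" --pt "0.023 0 0 0 0" --pt "0.023 0 0 0 0" --pt "0.023 0 0 0 0" --pt "0.023 0 0 0 0" --pt "0.023 0 0 0 0" --pt "0.023 -0.01 0 0 0" --pt "0.023 -0.03 0 0 0" --pt "0.023 0 0 0 0" --force 25

```text
clock: 14.42
tool_pos: [0.404, 0.3681, 0.0556]
eef_rot: [0.708, 0.03, -0.705, 0.027]
contact_force: [-0.5, 0.3, 0.3]
opening: 0.261
```

```bash
python3 look.py w9 yellow:.074; python3 - <<'E'
from plant import r
from h import *
st=r.get_state();print(to(st,[.554,.0254,.19],3.1),st['opening'],st['contact_force'])
E
```

```text
t 14.43 [0.404  0.3681 0.0556] [-0.5  0.3  0.3]
yellow [ 241  147   43  131 5178] [261. 211.] [420.6 368.8  78.9  23.    4.3] z pct [0.0311 0.034  0.0352]
(array([-0.1357,  0.353 , -0.1229]), 0.0266, np.float64(-85.38), array([ 0.002,  0.002, -1.   ])) 0.26204558970995356 [ 0.00060925  0.51990065 -0.31709101]
```

View pics/w9.png

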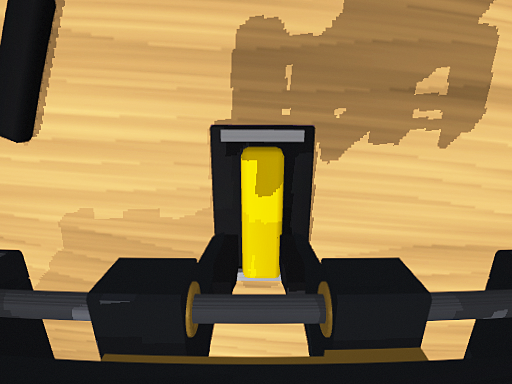

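>>> arm_command --pt "0.023 -0.03 0 0 0" --pt "0.088 -0.04 0 0 0" --pt "0.088 -0.04 0 0.02 0" --pt "0.088 0 0 0 0" --pt "0.088 0 0 0 0" --pt "0.088 0 0 0 0"

```text
clock: 15.22
tool_pos: [0.3826, 0.3646, 0.162]
eef_rot: [-0.706, -0.028, 0.707, -0.029]
contact_force: [-0.4, 0.2, -0.3]
opening: 0.806
```

```bash
python3 look.py w10 yellow:.034; python3 - <<'E'
from h import *
from plant import r
f=np.load('pics/w10.npz');p,d=f['p'],f['d'];st=dict(eef_rot=f['q'],tool_pos=f['t']);cal=r.calibration('wrist')
cv2.imwrite('pics/w10c.png',cv2.resize(p[80:240,190:330],None,fx=4,fy=3.7,interpolation=cv2.INTER_NEAREST)[:,:,::-1])
for row in (150,170,190):
    xs=np.arange(215,300,2);P=depthpts(cal,np.c_[xs,0*xs+row],d[row,xs],st);print(row,[(int(a*1000),int(b*1000)) for a,b in P[:,1:]])
E
```

```text
t 15.22 [0.3826 0.3646 0.162 ] [-0.4  0.2 -0.3]
yellow [ 245  113   29   93 2547] [258. 158.] [403.  366.8  97.2  28.8   3.8] z pct [0.0317 0.034  0.0354]
150 [(417, 1), (415, 0), (412, 0), (410, -1), (408, 0), (405, 8), (402, 10), (400, 9), (398, 9), (396, 10), (393, 10), (391, 9), (389, 10), (387, 10), (384, 9), (381, 31), (379, 33), (377, 34), (375, 33), (373, 34), (371, 33), (369, 34), (367, 34), (365, 34), (363, 33), (361, 35), (359, 32), (357, 34), (355, 32), (351, 9), (349, 9), (347, 10), (344, 9), (342, 10), (340, 12), (338, 10), (336, 9), (333, 8), (331, 11), (329, 8), (325, 0), (323, -1), (321, 0)]
170 [(416, 0), (414, 0), (411, 0), (409, 0), (407, 0), (403, 9), (401, 10), (399, 10), (397, 11), (394, 11), (392, 9), (390, 9), (387, 10), (385, 10), (383, 9), (380, 31), (378, 32), (376, 35), (374, 34), (372, 33), (370, 34), (367, 33), (365, 34), (363, 34), (372, 333), (359, 34), (357, 34), (355, 32), (353, 32), (349, 9), (347, 10), (344, 9), (342, 10), (340, 10), (338, 10), (335, 9), (333, 10), (331, 9), (328, 9), (325, 0), (322, 0), (320, 0), (318, 0)]
190 [(415, 0), (413, 0), (410, 0), (408, 0), (406, 0), (403, 0), (400, 11), (398, 9), (395, 9), (393, 10), (391, 10), (388, 11), (386, 8), (384, 10), (381, 10), (379, 30), (376, 34), (374, 33), (372, 34), (370, 34), (368, 34), (366, 34), (364, 35), (361, 33), (359, 34), (357, 34), (355, 35), (353, 33), (351, 32), (347, 9), (344, 10), (342, 10), (340, 10), (338, 11), (335, 10), (333, 10), (330, 9), (328, 10), (326, 10), (322, 0), (320, 1), (317, 0), (315, 0)]
```

View pics/w10c.png

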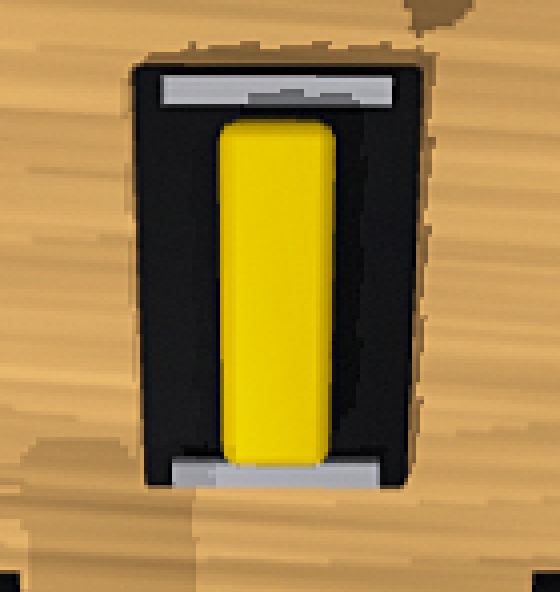

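```bash
python3 - <<'E'
from plant import r
from h import *
st=r.get_state();print(to(st,[.4035,.367,.02],4.3),st['opening'],st['contact_force'])
E
```

```text
(array([ 0.1421, -0.0009, -0.0212]), 0.0052, np.float64(-85.4), array([-0.001, -0.002, -1.   ])) 0.8528515059361286 [-0.26651095  0.72075068 -0.90670912]
```

>>> arm_command --pt "0.088 0.02 -0.001 -0.021 0.005" --pt "0.088 0.03 0 0 0" --pt "0.088 0.035 0 0 0" --pt "0.088 0.03 0 0 0" --pt "0.088 0.02 0 0 0" --pt "0.088 0.007 0 0 0" --pt "0.088 0 0 0 0" --pt "0.088 0 0 0 0" --pt "0.088 0 0 0 0"

```text
clock: 16.4
tool_pos: [0.404, 0.3684, 0.0222]
eef_rot: [0.707, 0.027, -0.706, 0.026]
contact_force: [-0.4, 0.5, 0.1]
opening: 0.997
```

```bash
python3 - <<'E'
from plant import r
from h import *
st=r.get_state();print(to(st,[.4035,.367,.0115],4.3),st['opening'],st['contact_force'],st['tool_pos'])
E
```

```text
(array([0.0107, 0.0014, 0.0007]), 0.0007, np.float64(-85.66), array([ 0.001,  0.001, -1.   ])) 0.9974700933742908 [-0.37074663  0.54846182  0.06882991] [0.40404748 0.36844457 0.02223754]
```

>>> arm_command --pt "0.088 0.005 0.0014 0.0007 0" --pt "0.088 0.0055 0 0 0" --pt "0.088 0 0 0 0" --pt "0.088 0 0 0 0"

```text
clock: 16.9
tool_pos: [0.403, 0.3666, 0.0109]
eef_rot: [-0.707, -0.027, 0.707, -0.027]
contact_force: [-0.3, 0.0, -0.5]
opening: 1.0
```

>>> arm_command --pt "0.026 0 0 0 0" --pt "0.026 0 0 0 0" --pt "0.026 0 0 0 0" --pt "0.026 0 0 0 0" --pt "0.026 0 0 0 0" --pt "0.026 0 0 0 0" --force 40

```text
clock: 17.65
tool_pos: [0.403, 0.3666, 0.011]
eef_rot: [0.707, 0.027, -0.707, 0.027]
contact_force: [-0.6, 0.1, -0.2]
opening: 0.342
```

>>> arm_command --pt "0.026 -0.005 0 0 0" --pt "0.026 -0.01 0 0 0" --pt "0.026 -0.01 0 0 0" --pt "0.026 0 0 0 0" --pt "0.026 0 0 0 0"

```text
clock: 18.27
tool_pos: [0.403, 0.3667, 0.0361]
eef_rot: [0.707, 0.027, -0.707, 0.027]
contact_force: [0.7, 1.0, 0.5]
opening: 0.295
```

```bash
python3 look.py w11 yellow:.059
```

```text
t 18.27 [0.403  0.3667 0.0361] [0.7 1.  0.5]
yellow [ 236  150   48  142 6282] [260. 219.] [415.8 368.1  84.9  24.8   4.2] z pct [0.0308 0.034  0.0351]
```

View pics/w11.png

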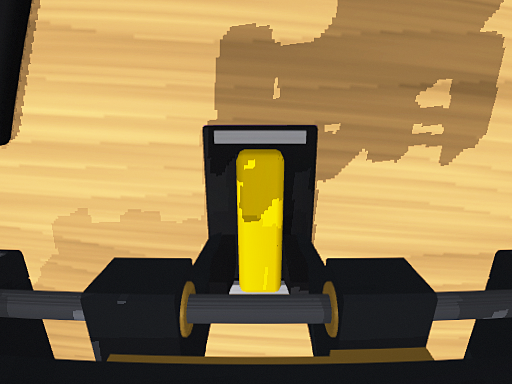

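>>> arm_command --pt "0.088 0 0 0 0" --pt "0.088 0 0 0 0" --pt "0.088 0 0 0 0" --pt "0.088 0 0 0 0" --pt "0.088 0.01 0 0 0" --pt "0.088 0.01 0 0 0" --pt "0.088 0.005 0 0 0" --pt "0.088 0 0 0 0" --pt "0.088 0 0 0 0"

```text
clock: 19.45
tool_pos: [0.4031, 0.3667, 0.011]
eef_rot: [0.707, 0.027, -0.707, 0.027]
contact_force: [-0.0, 0.4, 0.4]
opening: 0.995
```

>>> arm_command --pt "0.0 0 0 0 0" --pt "0.0 0 0 0 0" --pt "0.0 0 0 0 0" --pt "0.0 0 0 0 0" --pt "0.0 0 0 0 0" --pt "0.0 0 0 0 0" --pt "0.0 0 0 0 0" --force 50

```text
clock: 20.32
tool_pos: [0.403, 0.3666, 0.011]
eef_rot: [-0.707, -0.027, 0.707, -0.027]
contact_force: [-0.1, -0.4, -0.5]
opening: 0.229
```

>>> arm_command --pt "0.0 -0.002 0 0 0" --pt "0.0 -0.003 0 0 0" --pt "0.0 -0.005 0 0 0" --pt "0.0 0 0 0 0"

```text
clock: 20.82
tool_pos: [0.4033, 0.3669, 0.0215]
eef_rot: [0.707, 0.027, -0.706, 0.027]
contact_force: [-0.2, 0.3, 0.1]
opening: 0.005
```

```bash
python3 look.py w12 yellow:.044
```

```text
t 20.82 [0.4033 0.3669 0.0215] [-0.2  0.3  0.1]
yellow [ 235  154   52   82 3975] [260. 194.] [433.4 369.3  45.8  27.2   4.3] z pct [0.0299 0.0339 0.0352]
```

View pics/w12.png

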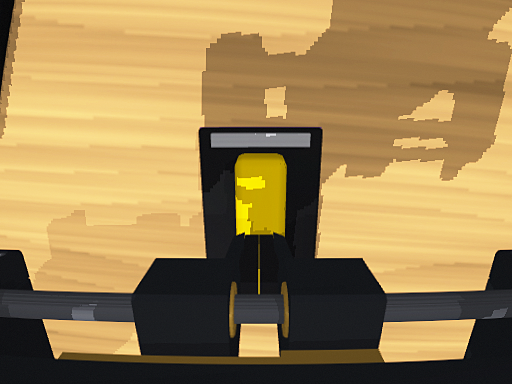

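```bash
python3 - <<'E'
from plant import r
from h import *
p,d=r.snapshot('side');cv2.imwrite('pics/s12.png',cv2.resize(p[140:220,130:260],None,fx=6,fy=6,interpolation=cv2.INTER_CUBIC)[:,:,::-1])
E
```

```text
(no output)
```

View pics/s12.png

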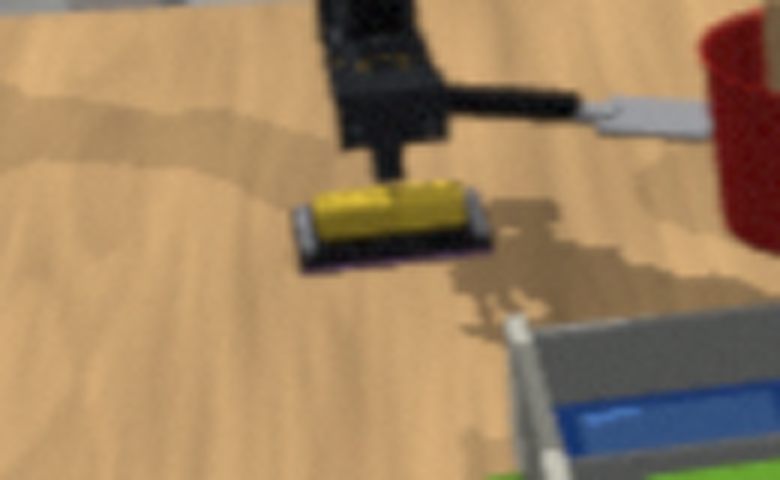

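```bash
python3 - <<'E'
from plant import r
from h import *
cal=r.calibration('wrist')
for nm,uvs in (('w12',[(250,236),(268,236),(250,245),(268,245),(250,255),(260,200),(225,200)]),('w8',[(170,237),(350,237),(165,245),(355,245),(170,260),(346,260)])):
    f=np.load(f'pics/{nm}.npz');d=f['d'];st=dict(eef_rot=f['q'],tool_pos=f['t']);M=R.from_quat(f['q']).as_matrix()
    for u,v in uvs:
        P=depthpts(cal,[(u,v)],[d[v,u]],st)[0];print(nm,u,v,P.round(4),'tool',(M.T@(P-f['t'])).round(4))
f=np.load('pics/w12.npz')
E
```

```text
w12 250 236 [0.4121 0.3732 0.0494] tool [-0.0278 -0.0057 -0.0093]
w12 268 236 [0.4131 0.3635 0.0499] tool [-0.0283  0.0041 -0.0095]
w12 250 245 [0.4124 0.3729 0.0605] tool [-0.039  -0.0053 -0.0096]
w12 268 245 [0.4131 0.3638 0.0604] tool [-0.0389  0.0038 -0.0096]
w12 250 255 [0.4122 0.3726 0.0702] tool [-0.0487 -0.0051 -0.0093]
w12 260 200 [0.4281 0.369  0.0345] tool [-0.0129 -0.0002 -0.0249]
w12 225 200 [0.4181 0.3915 0.0097] tool [ 0.0118 -0.0234 -0.0167]
w8 170 237 [0.4084 0.4193 0.0519] tool [-0.0295 -0.0489 -0.0094]
w8 350 237 [0.4163 0.3224 0.0519] tool [-0.0297  0.0484 -0.0094]
w8 165 245 [0.4076 0.4196 0.0597] tool [-0.0374 -0.0493 -0.0087]
w8 355 245 [0.4162 0.3225 0.0612] tool [-0.039   0.0482 -0.0094]
w8 170 260 [0.4036 0.4149 0.0672] tool [-0.0449 -0.0449 -0.0043]
w8 346 260 [0.4805 0.3769 0.1938] tool [-0.1715 -0.0009 -0.078 ]
```

```bash
python3 - <<'E'
from plant import r
from h import *
cal=r.calibration('wrist');M=np.linalg.inv(cal['mount'])
K=np.array([[cal['fx'],0,cal['cx']],[0,cal['fy'],cal['cy']],[0,0,1]])
for x in (0,-.01,-.02,-.025,-.03):
    P=M[:3,:3]@np.array([x,0.005,-.009])+M[:3,3]
    print(x,cv2.projectPoints(P.reshape(1,1,3),np.zeros(3),np.zeros(3),K,np.array([cal['k1'],0,0,0]))[0].ravel().round(1))
f=np.load('pics/w12.npz');d=f['d'];p=f['p'];st=dict(eef_rot=f['q'],tool_pos=f['t'])
for u in(242,250,256,260,264,270):
    print(u,[int(1000*depthpts(cal,[(u,v)],[d[v,u]],st)[0,2]) for v in range(222,240)])
cv2.imwrite('pics/w12c.png',cv2.resize(p[180:300,210:310],None,fx=6,fy=5,interpolation=cv2.INTER_NEAREST)[:,:,::-1])
E
```

```text
0 [268.1 217.3]
-0.01 [268.6 223.6]
-0.02 [269.1 230.5]
-0.025 [269.4 234.3]
-0.03 [269.8 238.3]
242 [33, 33, 34, 33, 34, 32, 32, 33, 33, 33, 47, 48, 49, 50, 53, 53, 55, 56]
250 [34, 35, 34, 33, 34, 35, 32, 34, 34, 34, 34, 33, 46, 48, 49, 50, 52, 53]
256 [33, 34, 34, 34, 35, 33, 33, 33, 33, 34, 33, 33, 46, 47, 48, 50, 51, 53]
260 [33, 34, 33, 35, 34, 33, 34, 35, 34, 34, 34, 34, 45, 48, 49, 50, 51, 53]
264 [33, 34, 33, 35, 33, 33, 33, 34, 34, 34, 35, 34, 46, 48, 49, 50, 53, 52]
270 [34, 33, 33, 34, 34, 33, 34, 34, 32, 34, 34, 33, 46, 49, 48, 51, 52, 53]
```

View pics/w12c.png

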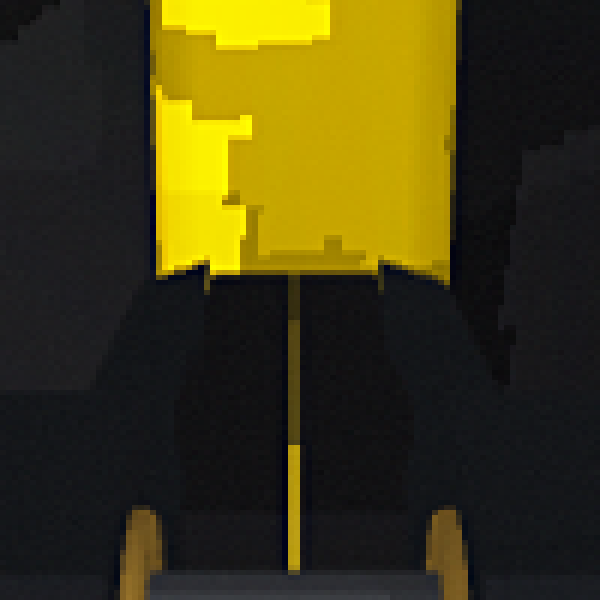

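>>> arm_command --pt "0.088 0 0 0 0" --pt "0.088 0 0 0 0" --pt "0.088 0 0 0 0" --pt "0.088 0 0 0 0" --pt "0.088 0 0 0 0" --pt "0.088 0 0 0 0" --pt "0.088 0.006 0 0 0" --pt "0.088 0.006 0 0 0" --pt "0.088 0.004 0 0 0" --pt "0.088 0 0 0 0"

```text
clock: 22.18
tool_pos: [0.4028, 0.3664, 0.0045]
eef_rot: [-0.706, -0.027, 0.707, -0.027]
contact_force: [0.5, -0.0, 0.5]
opening: 0.997
```

>>> arm_command --pt "0.088 0.003 0 0 0" --pt "0.088 0.002 0 0 0" --pt "0.088 0.002 0 0 0" --pt "0.088 0 0 0 0"

```text
clock: 22.68
tool_pos: [0.4029, 0.3666, -0.0021]
eef_rot: [-0.707, -0.027, 0.707, -0.027]
contact_force: [-0.4, -0.3, 0.3]
opening: 1.002
```

>>> arm_command --pt "0.088 0.003 0 0 0" --pt "0.088 0.003 0 0 0" --pt "0.088 0.002 0 0 0" --pt "0.088 0 0 0 0"

```text
clock: 23.18
tool_pos: [0.4029, 0.3665, -0.0103]
eef_rot: [-0.707, -0.027, 0.707, -0.027]
contact_force: [-0.4, 0.4, 0.5]
opening: 0.997
```

```bash
python3 look.py w13 yellow:.034; python3 - <<'E'
from plant import r
from h import *
f=np.load('pics/w13.npz');d=f['d'];st=dict(eef_rot=f['q'],tool_pos=f['t']);cal=r.calibration('wrist')
for u in(165,170,175,345,352,358):
    print(u,[int(1000*depthpts(cal,[(u,v)],[d[v,u]],st)[0,2]) for v in range(222,250,2)])
p,d=r.snapshot('side');cv2.imwrite('pics/s13.png',cv2.resize(p[140:220,130:260],None,fx=6,fy=6,interpolation=cv2.INTER_CUBIC)[:,:,::-1])
E
```

```text
t 23.18 [ 0.4029  0.3665 -0.0103] [-0.4  0.4  0.5]
yellow [ 228  163   64  132 7803] [260. 228.] [421.2 368.3  68.8  28.8   4.3] z pct [0.0299 0.034  0.0351]
yellow [234 324  53  18 899] [260. 332.] [361.7 363.7  28.4  11.9 -85.7] z pct [0.0327 0.0341 0.0351]
165 [1, 0, 1, 0, 161, 15, 16, 17, 19, 22, 24, 26, 29, 32]
170 [0, 0, 1, 0, 0, 1, 15, 17, 19, 24, 24, 26, 29, 31]
175 [0, 0, 0, 0, 0, 0, 15, 18, 19, 22, 24, 25, 23, 25]
345 [0, 0, 0, 0, 0, -1, 15, 18, 19, 22, 24, 27, 29, 29]
352 [0, 0, 0, 0, 0, 16, 16, 17, 19, 23, 24, 27, 28, 31]
358 [0, 0, 0, 0, 0, 1, 19, 20, 23, 25, 26, 26, 29, 31]
```

View pics/w13.png

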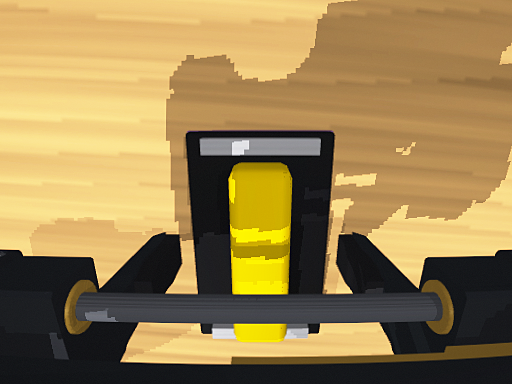

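View pics/s13.png

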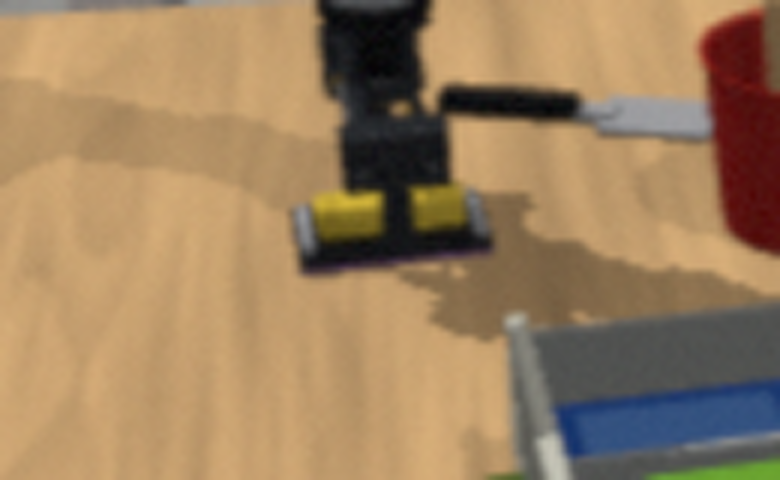

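>>> arm_command --pt "0.088 0.001 0 0 0" --pt "0.0 0 0 0 0" --pt "0.0 0 0 0 0" --pt "0.0 0 0 0 0" --pt "0.0 0 0 0 0" --pt "0.0 0 0 0 0" --pt "0.0 0 0 0 0" --pt "0.0 -0.003 0 0 0" --pt "0.0 -0.007 0 0 0" --pt "0.0 -0.01 0 0 0" --pt "0.0 0 0 0 0" --force 30

```text
clock: 24.65
tool_pos: [0.4036, 0.3671, 0.0101]
eef_rot: [0.707, 0.027, -0.706, 0.026]
contact_force: [0.3, 0.3, -1.3]
opening: 0.341
```

```bash
python3 look.py w14 yellow:.054; python3 - <<'E'
from plant import r
from h import *
st=r.get_state();print(to(st,[.554,.0254,.15],3.1),st['opening'],st['contact_force'])
E
```

```text
t 24.65 [0.4036 0.3671 0.0101] [ 0.3  0.3 -1.3]
yellow [ 227  163   64  132 7783] [259. 227.] [421.6 369.5  68.9  29.    4.1] z pct [0.0509 0.0551 0.0562]
yellow [232 324  54  20 994] [259. 333.] [361.3 364.9  28.9  13.3 -85.6] z pct [0.0535 0.0551 0.0561]
(array([-0.1405,  0.3519, -0.1245]), 0.0217, np.float64(-85.66), array([ 0.001,  0.001, -1.   ])) 0.3399227923235558 [ 0.00597229 -0.12583548 -1.92081387]
```

View pics/w14.png

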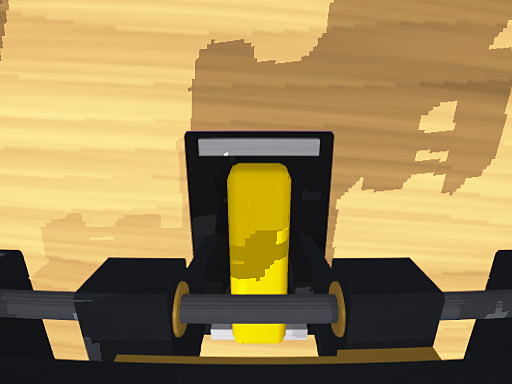

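```bash
python3 - <<'E'
from plant import r
from h import *
f=np.load('pics/w14.npz');st=dict(eef_rot=f['q'],tool_pos=f['t']);cal=r.calibration('wrist')
a=onplane(cal,[[186,132],[333,132]],.031,st);print(a.round(4),a.mean(0)-f['t'])
E
```

```text
[[0.4648 0.41   0.031 ]
 [0.4704 0.335  0.031 ]] [0.06402984 0.00534766 0.02094327]
```

>>> arm_command --pt "0.0 -0.03 0 0 0" --pt "0.0 -0.05 0 0 0" --pt "0.0 -0.04 0.02 -0.007 0.01" --pt "0.0 -0.02 0.045 -0.016 0.012" --pt "0.0 0 0.055 -0.02 0" --pt "0.0 0 0.055 -0.02 0" --pt "0.0 0 0.055 -0.02 0" --pt "0.0 0 0.055 -0.02 0" --pt "0.0 0 0.04 -0.014 0" --pt "0.0 0 0.02 -0.006 0" --pt "0.0 0 0.007 -0.002 0" --pt "0.0 0 0 0 0"

```text
clock: 26.2
tool_pos: [0.5474, 0.0227, 0.1489]
eef_rot: [-0.707, -0.019, 0.707, -0.019]
contact_force: [0.2, -0.2, -2.5]
opening: 0.34
```

```bash
python3 look.py w15 yellow:.195 green:.09 blue:.054; python3 - <<'E'
from plant import r
from h import *
st=r.get_state();print(to(st,[.555,.0254,.05],3.1),st['opening'],st['contact_force'])
E
```

```text
t 26.2 [0.5474 0.0227 0.1489] [ 0.2 -0.2 -2.5]
yellow [ 227  163   64  132 7808] [258. 227.] [566.5  24.8  67.8  28.6   2.9] z pct [0.1896 0.1938 0.195 ]
yellow [232 324  54  20 985] [259. 333.] [507.1  21.6  28.4  13.1 -86.9] z pct [0.1925 0.194  0.195 ]
green [ 342  130   53  106 4350] [368. 182.] [565.7 -65.5  90.5  37.6   3. ] z pct [0.0677 0.0894 0.0911]
blue [ 210  106   94   25 2238] [257. 118.] [612.8  29.2  83.3  20.9 -86.9] z pct [0.0527 0.0543 0.0558]
(array([ 0.0989, -0.0013, -0.0079]), 0.0012, np.float64(-86.83), array([-0.001,  0.001, -1.   ])) 0.33768522775236337 [-0.29923848  0.33643743 -1.79250712]
```

View pics/w15.png

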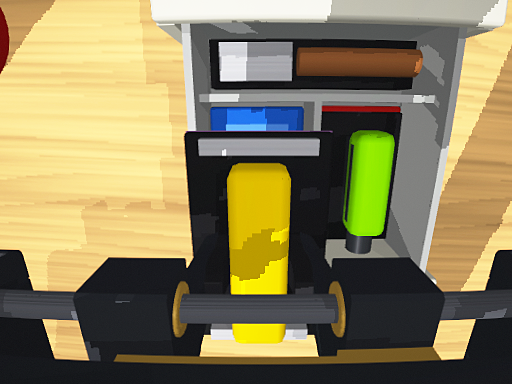

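>>> arm_command --pt "0.0 0.006 -0.0013 -0.0078 0.001" --pt "0.0 0.015 0 0 0" --pt "0.0 0.022 0 0 0" --pt "0.0 0.022 0 0 0" --pt "0.0 0.016 0 0 0" --pt "0.0 0.01 0 0 0" --pt "0.0 0.005 0 0 0" --pt "0.0 0.002 0 0 0" --pt "0.0 0 0 0 0" --pt "0.0 0 0 0 0"

```text
clock: 27.5
tool_pos: [0.5558, 0.024, 0.0515]
eef_rot: [0.707, 0.019, -0.707, 0.019]
contact_force: [-0.3, 1.0, -1.4]
opening: 0.337
```

```bash
python3 look.py w16 yellow:.095; python3 - <<'E'
from plant import r
from h import *
st=r.get_state();print(to(st,[.555,.0254,.043],3.1),st['opening'],st['contact_force'])
E
```

```text
t 27.5 [0.5558 0.024  0.0515] [-0.3  1.  -1.4]
yellow [ 227  163   64  132 7809] [258. 227.] [573.7  26.   69.1  29.2   2.9] z pct [0.0923 0.0965 0.0976]
yellow [232 324  54  19 958] [258. 333.] [513.4  22.9  29.   12.7 -87. ] z pct [0.0951 0.0966 0.0976]
(array([ 0.0084, -0.0015,  0.0007]), -0.0014, np.float64(-86.98), array([ 0.001,  0.   , -1.   ])) 0.34039673395490033 [ 0.08646999 -0.15628403 -1.16282907]
```

View pics/w16.png

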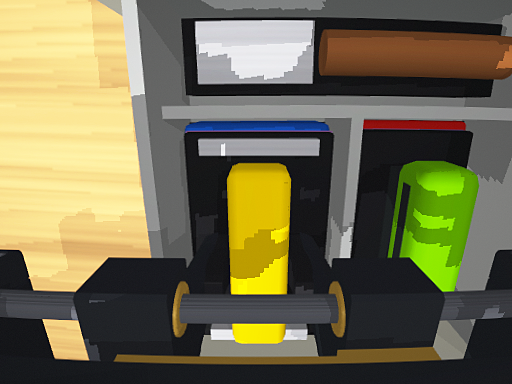

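>>> arm_command --pt "0.0 0.002 -0.0015 0.0007 0" --pt "0.0 0.002 0 0 0" --pt "0.0 0.002 0 0 0" --pt "0.0 0.001 0 0 0" --pt "0.0 0 0 0 0" --pt "0.0 0 0 0 0"

```text
clock: 28.3
tool_pos: [0.5547, 0.0254, 0.044]
eef_rot: [0.707, 0.019, -0.707, 0.019]
contact_force: [-1.1, 0.3, -1.0]
opening: 0.339
```

>>> arm_command --pt "0.0 0.001 0 0 0" --pt "0.0 0 0 0 0" --pt "0.0 0 0 0 0"

```text
clock: 28.68
tool_pos: [0.5546, 0.0254, 0.043]
eef_rot: [-0.707, -0.019, 0.707, -0.019]
contact_force: [0.6, 0.3, -1.8]
opening: 0.333
```

>>> arm_command --pt "0.0 0.001 0 0 0" --pt "0.0 0 0 0 0" --pt "0.0 0 0 0 0"

```text
clock: 29.05
tool_pos: [0.5547, 0.0254, 0.043]
eef_rot: [0.707, 0.019, -0.707, 0.019]
contact_force: [-2.4, 0.3, 7.4]
opening: 0.341
```

>>> arm_command --pt "0.04 0 0 0 0" --pt "0.048 0 0 0 0" --pt "0.048 0 0 0 0" --pt "0.048 0 0 0 0" --pt "0.048 -0.01 0 0 0" --pt "0.048 -0.02 0 0 0" --pt "0.048 -0.04 0 0 0" --pt "0.048 -0.04 0 0 0" --pt "0.048 -0.03 0.02 0 0" --pt "0.048 0 0.02 0 0" --pt "0.048 0 0 0 0" --pt "0.048 0 0 0 0"

```text
clock: 30.55
tool_pos: [0.5564, -0.0134, 0.1819]
eef_rot: [-0.707, -0.019, 0.707, -0.019]
contact_force: [0.1, 0.8, -0.4]
opening: 0.542
```

```bash
python3 look.py w17 yellow:.088 green:.09; python3 - <<'E'
from plant import r
from h import *
st=r.get_state()
rim=np.array([.5567,-.0235]);y=np.radians(3.1);D=np.array([[np.cos(y),-np.sin(y)],[np.sin(y),np.cos(y)]])
T=rim+D@[-.005,.098];print(T,to(st,[*T,.15],3.1),st['opening'])
for c in ([.5657,-.0708],):print(D.T@(np.array(c)-rim))
E
```

```text
t 30.55 [ 0.5564 -0.0134  0.1819] [ 0.1  0.8 -0.4]
yellow [ 201  135   35  100 3164] [219. 184.] [556.3  25.5  97.9  30.5   3.1] z pct [0.0831 0.0879 0.0893]
green [ 300  134   40   95 3161] [319. 180.] [565.6 -68.2  91.6  33.9   3.3] z pct [0.0792 0.0894 0.0911]
[0.54640759 0.0740862 ] (array([ 0.0318, -0.0876,  0.0052]), 0.0002, np.float64(-86.89), array([-0.001,  0.001, -1.   ])) 0.544529088634885
[ 0.0064289  -0.04771749]
```

View pics/w17.png

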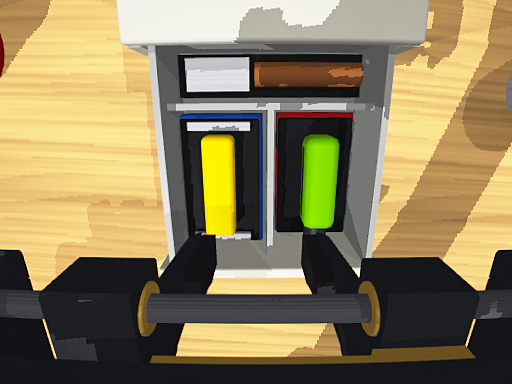

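>>> arm_command --pt "0.0 0 -0.03 0.005 0" --pt "0.0 0 -0.04 0 0" --pt "0.0 0 -0.0176 0 0" --pt "0.0 0.01 0 0 0" --pt "0.0 0.03 0 0 0" --pt "0.0 0.03 0 0 0" --pt "0.0 0.02 0 0 0" --pt "0.0 0.004 0 0 0" --pt "0.0 0 0 0 0" --pt "0.0 0 0 0 0"

```text
clock: 31.85
tool_pos: [0.5478, 0.0723, 0.0887]
eef_rot: [0.707, 0.018, -0.706, 0.018]
contact_force: [-0.3, -1.0, -0.0]
opening: 0.006
```

```bash
python3 look.py w18; cat > rel.py <<'E'
from plant import r
from h import *
st=r.get_state()
rim=np.array([.5567,-.0235]);y=np.radians(3.1);D=np.array([[np.cos(y),-np.sin(y)],[np.sin(y),np.cos(y)]])
print('rel',(D.T@(st['tool_pos'][:2]-rim)).round(4),'GPz rel reported',(st['tool_pos'][2]+.019-.098).round(4),st['contact_force'].round(1),st['opening'])
E
python3 rel.py
```

```text
t 31.85 [0.5478 0.0723 0.0887] [-0.3 -1.  -0. ]
rel [-0.0037  0.0963] GPz rel reported 0.0098 [ 0.5 -0.4  0.9] 0.005867281465536577
```

View pics/w18.png

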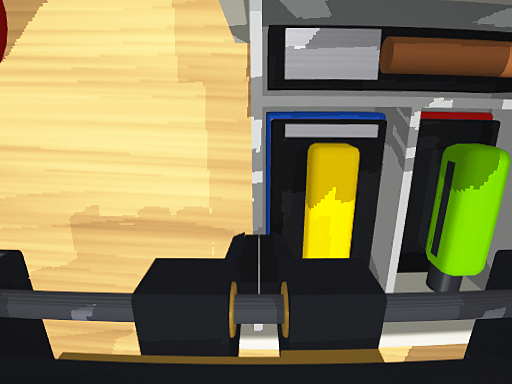

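Fingertips over the +y wall, clear above it. Sweep across, then back.

>>> arm_command --pt "0.0 0 0.015 0 0" --pt "0.0 0 0.02 0 0" --pt "0.0 0 0.02 0 0" --pt "0.0 0 0.02 0 0" --pt "0.0 0 0.02 0 0" --pt "0.0 0 0.02 0 0" --pt "0.0 0 0.02 0 0" --pt "0.0 0 0.02 0 0" --pt "0.0 0 0.02 0 0" --pt "0.0 0 0.017 0 0" --pt "0.0 0 0 0 0" --pt "0.0 0 0 0 0"

```text
clock: 33.4
tool_pos: [0.5573, -0.1182, 0.0881]
eef_rot: [0.707, 0.019, -0.707, 0.019]
contact_force: [0.3, 0.4, -0.5]
opening: 0.007
```

```bash
python3 rel.py
```

```text
rel [-0.0045 -0.0946] GPz rel reported 0.0091 [ 0.3  0.4 -0.5] 0.007379031516769148
```

>>> arm_command --pt "0.0 0 -0.015 0 0" --pt "0.0 0 -0.02 0 0" --pt "0.0 0 -0.02 0 0" --pt "0.0 0 -0.02 0 0" --pt "0.0 0 -0.02 0 0" --pt "0.0 0 -0.02 0 0" --pt "0.0 0 -0.02 0 0" --pt "0.0 0 -0.02 0 0" --pt "0.0 0 -0.02 0 0" --pt "0.0 0 -0.019 0 0" --pt "0.0 0 0 0 0" --pt "0.0 0 0 0 0"

```text
clock: 34.9
tool_pos: [0.5469, 0.0741, 0.088]
eef_rot: [-0.707, -0.018, 0.707, -0.019]
contact_force: [0.4, -0.8, 0.1]
opening: 0.005
```

```bash
python3 rel.py
```

```text
rel [-0.0045  0.098 ] GPz rel reported 0.009 [ 0.4 -0.8  0.1] 0.005498756039333835
```

>>> arm_command --pt "0.0 -0.03 0 0 0" --pt "0.0 -0.03 0.02 0.02 0" --pt "0.0 0 0.03 0.03 0" --pt "0.0 0 0.03 0.035 0" --pt "0.0 0 0.018 0.03 0" --pt "0.0 0 0 0.008 0" --pt "0.0 0.02 0 0 0" --pt "0.0 0.03 0 0 0" --pt "0.0 0.03 0 0 0" --pt "0.0 0.02 0 0 0" --pt "0.0 0.002 0 0 0" --pt "0.0 0 0 0 0"

```text
clock: 36.4
tool_pos: [0.4302, -0.0294, 0.0463]
eef_rot: [0.707, 0.019, -0.706, 0.019]
contact_force: [-0.1, -0.1, 0.7]
opening: 0.006
```

```bash
python3 look.py w19; python3 rel.py;python3 - <<'E'
from plant import r
from h import *
p,d=r.snapshot('side');cv2.imwrite('pics/s19.png',cv2.resize(p[150:270,180:390],None,fx=3.8,fy=3.8,interpolation=cv2.INTER_CUBIC)[:,:,::-1])
E
```

```text
t 36.4 [ 0.4302 -0.0294  0.0463] [-0.1 -0.1  0.7]
rel [-0.1266  0.0009] GPz rel reported -0.0324 [ 0.5  0.  -0.8] 0.003744461355283561
```

View pics/w19.png

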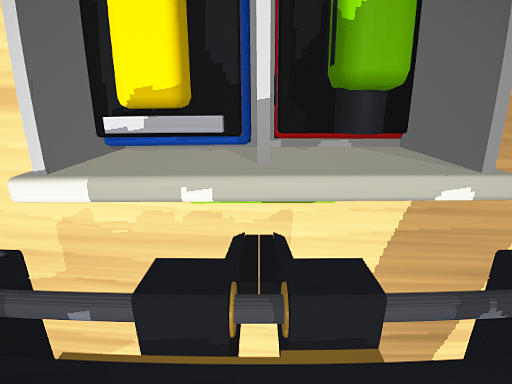

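View pics/s19.png

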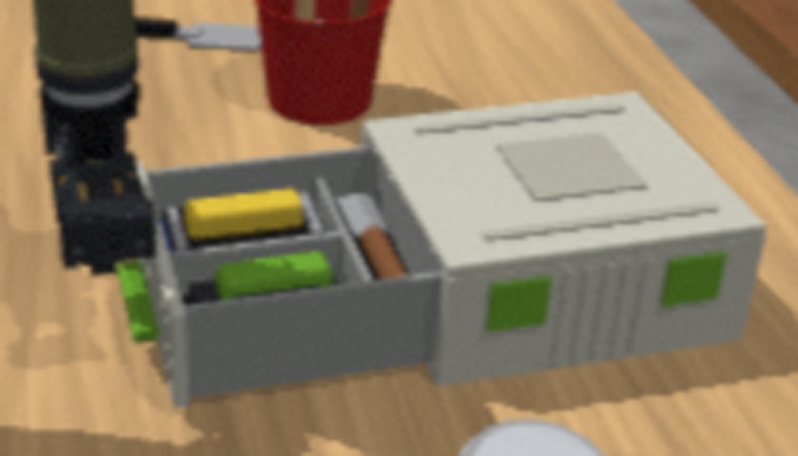

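>>> arm_command --pt "0.0 0 0 -0.01 0" --pt "0.0 0 0 -0.008 0" --pt "0.0 0 0 -0.005 0" --pt "0.0 0 0 -0.005 0" --pt "0.0 0 0 -0.006 0" --pt "0.0 0 0 -0.008 0" --pt "0.0 0 0 -0.01 0" --pt "0.0 0 0 -0.012 0" --pt "0.0 0 0 -0.012 0" --pt "0.0 0 0 -0.012 0" --pt "0.0 0 0 -0.012 0" --pt "0.0 0 0 -0.012 0"

```text
clock: 38.0
tool_pos: [0.5388, -0.0236, 0.0457]
eef_rot: [-0.705, -0.019, 0.709, -0.019]
contact_force: [-5.2, 1.2, 4.2]
opening: 0.006
```

```bash
python3 look.py w20; python3 rel.py
```

```text
t 38.0 [ 0.5388 -0.0236  0.0457] [-5.2  1.2  4.2]
rel [-0.0146  0.001 ] GPz rel reported -0.0331 [ 2.6  0.7 -0.9] 0.007877422366626436
```

View pics/w20.png

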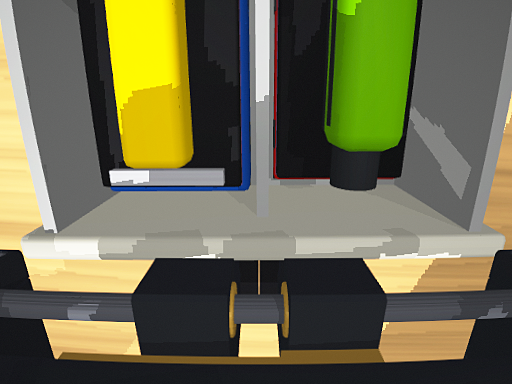

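>>> arm_command --pt "0.0 0 0 -0.006 0" --pt "0.0 0 0 -0.01 0" --pt "0.0 0 0 -0.012 0" --pt "0.0 0 0 -0.012 0" --pt "0.0 0 0 -0.012 0" --pt "0.0 0 0 -0.012 0" --pt "0.0 0 0 -0.012 0" --pt "0.0 0 0 -0.01 0" --pt "0.0 0 0 -0.008 0" --pt "0.0 0 0 -0.006 0" --pt "0.0 0 0 0 0"

```text
clock: 39.42
tool_pos: [0.642, -0.0183, 0.0459]
eef_rot: [0.707, 0.019, -0.706, 0.019]
contact_force: [-1.2, 0.8, 0.1]
opening: 0.005
```

```bash
python3 look.py w21; python3 rel.py
```

```text
t 39.42 [ 0.642  -0.0183  0.0459] [-1.2  0.8  0.1]
rel [0.0854 0.0002] GPz rel reported -0.033 [-0.8  1.   0.7] 0.005634898729865999
```

View pics/w21.png

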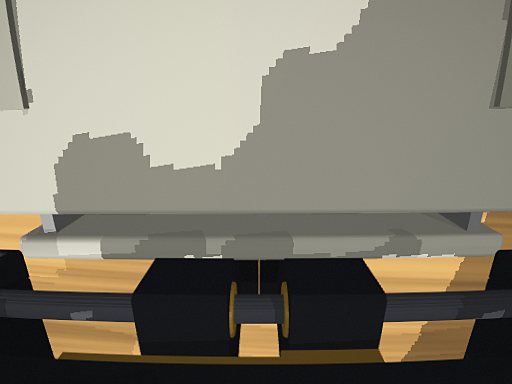

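>>> arm_command --pt "0.0 0 0 -0.004 0" --pt "0.0 0 0 -0.004 0" --pt "0.0 0 0 -0.004 0" --pt "0.0 0 0 -0.003 0" --pt "0.0 0 0 0 0"

```text
clock: 40.1
tool_pos: [0.6569, -0.0179, 0.046]
eef_rot: [0.707, 0.018, -0.706, 0.019]
contact_force: [-1.3, 0.1, -0.5]
opening: 0.005
```

>>> arm_command --pt "0.0 0 0 -0.002 0" --pt "0.0 0 0 -0.002 0" --pt "0.0 0 0 0 0"

```text
clock: 40.48
tool_pos: [0.6572, -0.0179, 0.046]
eef_rot: [-0.705, -0.018, 0.709, -0.019]
contact_force: [-9.4, -0.4, 6.8]
opening: 0.006
```

>>> arm_command --pt "0.0 0 0 -0.002 0" --pt "0.0 0 0 0 0" --pt "0.0 0 0 0 0"

```text
clock: 40.85
tool_pos: [0.657, -0.0179, 0.046]
eef_rot: [-0.703, -0.018, 0.71, -0.019]
contact_force: [-14.9, -0.8, 10.3]
opening: 0.007
```

>>> arm_command --pt "0.0 0 0 0.006 0" --pt "0.0 0 0 0.02 0" --pt "0.0 0 0 0.04 0" --pt "0.0 0 0 0.04 0" --pt "0.0 0 0 0.04 0" --pt "0.0 -0.03 0 0.02 0" --pt "0.0 -0.06 0 0 0" --pt "0.0 -0.06 0 0 0" --pt "0.0 0 0 0 0" --pt "0.0 0 0 0 0"

```text
clock: 42.1
tool_pos: [0.4973, -0.0262, 0.1961]
eef_rot: [0.708, 0.019, -0.706, 0.019]
contact_force: [0.0, -0.5, -0.7]
opening: 0.006
```

```bash
python3 look.py w22; python3 - <<'E'
from plant import r
from h import *
for n in('side','top'):
    p,d=r.snapshot(n);cv2.imwrite(f'pics/{n}22.png',p[:,:,::-1])
cal=r.calibration('top');
for m,s,c in blobs(cmask(p,'green')): print(s,rect(cal,m,.042))
E
```

```text
t 42.1 [ 0.4973 -0.0262  0.1961] [ 0.  -0.5 -0.7]
[273 177  29   8 176] [657.1 -16.6  96.6  21.5 -86.5]
```

View pics/w22.png

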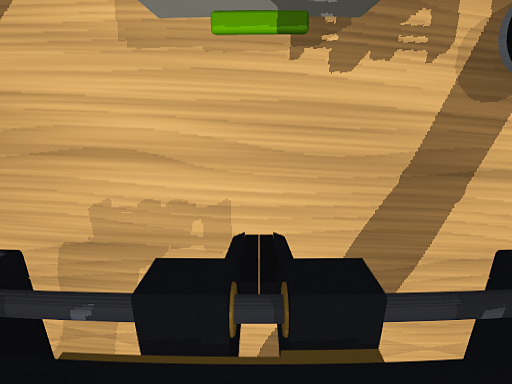

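View pics/side22.png

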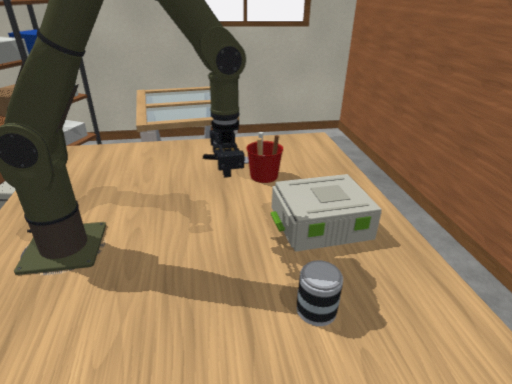

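```bash
python3 -c "
from plant import r
print(r.finish_job())"
```

```text
the job is handed in; nothing more can be done
None
```

The job is done and handed in at about 42 s. Both blocks are packed, the sweep was made both ways, and the drawer is shut. No verdict is reported.

- **Packing:** The tall block lies on the red box (bay b) with its top at about 89.5 mm. The low block lies on the blue box (bay a) with its top at about 88 mm. The rim is at 98 mm. Both were set down until the wrist force showed contact, then released.
- **Sweep:** The fingertips, shut, went from the +y wall to the -y wall and back, about 14 mm over the rim. Readings at both ends and after the return showed about 1 N or less, and nothing was touched.
- **Drawer:** It was pushed until it stopped firmly at about 15 N. The pull lip in the top camera moved 200 mm, so the drawer measures fully shut. I backed off, and in the side picture the tin and the pail stand where they were. The knife was partly hidden behind the gripper there, and I did not measure any of the three.

**What disagreed:**
- The visible fingertips end about 24 mm short of the reported tool point. Because of this, three grips on the low block slipped off the top of its handle, with the block staying on the bench. The fourth grip, taken lower, held.
- I could not tell whether the judge's grasp point follows the reported pose or the visible fingertips, so I chose a sweep height that fits either.
- Once the drawer was shut I could no longer see the blocks. Their final position rests on pictures taken about half-way through the push.

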